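# Clear the stray coat tokens off the lost property rack

## Robot

A 7-joint arm with a two-finger parallel gripper is mounted at the origin on the work surface. World frame = base frame: x ahead of the robot, y to its left, z up, the work surface at z = 0. Lengths are in m, angles in degrees, forces in N, time in s.
With the tool pointing down it reaches from about 0.425 to 0.825 m from the base axis. Payload 3.6 kg.
Tool frame: the origin (TCP) lies midway between the tips of the shut fingers; the grasp point (between the pads) lies 19 mm behind it; z points along the fingers, y is the line along which they close (so a half turn about z gives the same grasp; the last joint's range is limited). The gripper opens to 93 mm and grips with 3 to 60 N. Pads are 15 mm wide; open, the fingers measure 128 mm over their backs; the gripper's body (75 mm by 188 mm) begins 65 mm behind the grasp point.
Start: joints at [-77.493, 35.231, -0.722, 81.555, 0.464, 63.22, -2.315], TCP at [0.158, 0.631, 0.219] pointing down, gripper open.
Joint ranges: [-178.69, 178.69], [-17.37, 117.87], [-77.05, 75.6], [15.02, 138.74], [-78.02, 258.01], [0.78, 113.62], [-162.83, 162.83]. Speed limits (degrees/s): [159.86, 159.86, 180, 180, 180, 180, 180].

## Interface

Orientations are given as a 3x3 rotation matrix whose columns are the frame's x, y, z axes.
In Python, from station import arm, imaging gives the robot as it stands.
- The arm moves only by the shell command python3 -m handwheel 'ROWS' [OPENING] [FORCE]. ROWS is text: rows parted by semicolons, each of 6 numbers parted by spaces: the shift along the tool's x, y, z scaled (see below), then the turn, a rotation vector about the tool's x, y, z scaled (see below). A call has 1 to 12 rows; each row is the pose to reach, as a shift and turn from the pose commanded when the call began, along the tool's axes at that moment; what a row does not reach only later rows make up. The controller multiplies each number of a shift by 100 mm and each number of a turn by 30 degrees. A row lasts 1/10 s, in which the tool goes at most 50 mm and 8.59 degrees, less where a joint would pass 70% of its speed; a pose out of reach is approached as far as the arm can. A call with a number of a shift or a turn outside -1 to 1 is refused whole. A call with a gripper value outside its range is refused whole. OPENING is the opening, from -1 (shut) to 1 (fully open), set as the call begins (- or left out, the last holds). The fingers move at their own pace and stop on an object; FORCE is the grip in N (left out, the last holds). Time passes only in rows, so rows that repeat a pose let the fingers close. It gives the time, the measured TCP pose, the force, the opening and the grip force at its end, in the units of the state.
- arm.state(): the state, without advancing time (a new reading comes with each control period).
- imaging.capture(name): name is "side" or "top"; returns the picture (384x512x3 uint8, red, green, blue); there is no depth.
- imaging.camera_params(name): a dict with "fovy" (degrees; the focal length in pixels is half the picture's height over the tangent of half this angle, whatever the lens; pixels are square), "cx", "cy" (the principal point, pixels), "R" (3x3) and "t" (3): a world point X has camera coordinates R X + t. Camera axes: x right, y down, z forward; pixel columns grow to the right and rows downward; lengths in m; the calibration is good to about 2 mm. A picture is of the moment at which its call begins. camera_params takes no time and is no camera call.
- arm.finish_job(): hands the job in; it is judged then, once.
Trained networks look in the newest picture that a camera, given by its name, has taken for a name from the list of things; names that differ only in an ending like _2 or _b are one class to them, and where a whole thing is asked for, a point or a joint stands for the part that bears it (a point fixed in the world has none). Each returns a list of dicts, best first, with "conf" (0 to 1); they miss things now and then, are a little off and sometimes report something else, mostly with a low value. They report only what shows in the picture. A call takes as long as a camera call.
- imaging.masks_of(camera, name): "region" (384x512 bool, what is visible of it).
- imaging.landmark_of(camera, name): "xyz" ([x, y, z] in m, in world coordinates, good to about 4 mm: a listed point, or the origin of a listed thing).
The state is a dict: "clock": time; "qpos": joint angles; "dq": joint speeds; "tau": joint torques, N m; "ee_pos": TCP position; "tcp_rot": TCP orientation; "ft_force": force on the tool from outside, world axes, zero at the start; "moment": the same for the moment, N m; "finger_gap": finger opening in m; "grasp_force": force on a finger pad.
Only numpy, scipy, OpenCV 4.12 (cv2) and the standard library are available. Lean on these libraries where they do the work, as an engineer would, in place of code of your own. Each camera call takes 0.05 s, during which the arm holds its last target. There are 200 camera calls.

## Task

Stray coat-check tokens have collected on the open ledge of the lost property rack: stand the square tin under the ledge's open end and brush every stray along the ledge into it with the dust brush, not picking any off the ledge by hand. Then tip the tin out into whichever bay of the sorting tray already holds a token, leaving the coat toggle alone in the other bay, and put the tin and the brush back standing upright on the cork mat. Do not disturb the trophy, whistle and ball on the rack; if a token lands on the counter on the way, pick it up and put it in the tin or in the right bay.

Things in the scene. Friction and masses are not known exactly. Their poses are not given: they have to be found in the camera images.
- rack: Beech lost property rack, fixed. Origin on the counter straight below the middle of the ledge's open (right-hand) end; +y runs along the ledge away from that end, +x to the board behind, z up. The ledge is a straight gutter, y = 0 to 490 mm, 34 mm wide inside (x -17 to 17), floor 6 mm thick with its top at z = 92 mm, lips on both sides 8 mm thick with tops at z = 106 mm.
- ledge_stop (a point): Middle of the cross rib (8 mm thick, 30 mm high) at rack y = 304 mm, on the ledge floor (z = 92 mm), that closes off the far part of the ledge; axes as the rack's.
- board_edge (a point): Lower right corner of the board's face (rack x = 17, y = 65, z = 86 mm). From here the board runs to y = 485 mm and leans back 31 degrees up to z = 188 mm. A black magnetic strip on it, centred 80 mm up its face, holds a horseshoe magnet and a steel teaspoon, up to 15 mm proud.
- spout (a point): Point on the ledge floor at the middle of its open end (rack x = 0, y = 0, z = 92 mm); axes as the rack's. Below it the counter is free back to the rack's first foot at y = 101 mm; the ledge's underside is at z = 86 mm.
- tin: Open square steel tin, outside 66 x 66 mm and 80 mm high, walls and floor 3 mm, 160 g, loose. Origin at the centre of its underside, z up to its mouth. It fits below the ledge with 6 mm to spare when it stands on the counter, so its rim can reach about 10 mm under the open end. It starts on the cork mat.
- tin_mouth (a point): Centre of the tin's mouth, 80 mm above its underside; axes as the tin's.
- brush: Stubby upright dust brush, 106 mm high, 110 g, loose, standing on its own stiff bristles. Origin at the centre of its underside, z up. Bristle block 29 mm (x) x 42 mm (y) x 34 mm high, treated as rigid; beech back 31 x 44 mm from 34 to 46 mm; upright beech handle 26 mm (x) x 24 mm (y) from 46 to 106 mm. The 29 mm side fits across the gutter. It starts on the cork mat.
- brush_grip (a point): Grip point on the brush's handle, 85 mm above its underside; axes as the brush's.
- mat: Cork mat fixed on the counter, 120 mm (x) x 250 mm (y), 3 mm thick. Origin at the centre of its underside. The tin stands on one half of it and the brush on the other, either way round.
- tray: Beech sorting tray fixed to the counter, 160 mm (x) x 300 mm (y) x 60 mm high, walls and floor 8 mm, with a dividing wall 8 mm thick and 44 mm high (top 52 mm above the counter) across its middle that makes two bays, each 144 x 138 mm inside. Origin at the centre of its underside, y to the left seen from the robot.
- bay_left (a point): Centre of the floor of the tray's left (+y) bay, 8 mm above the counter; axes as the tray's.
- bay_right (a point): Centre of the floor of the tray's right (-y) bay, 8 mm above the counter; axes as the tray's.
- tray_token: Coat-check token, like the strays, that lies in one of the two bays at the start and marks the bay for tokens. Origin at the centre of one flat face.
- toggle: Wooden duffle-coat toggle, a round-ended rod 42 mm long and 14 mm thick, that lies in the other bay. Origin on its underside, below its middle.
- token1: Stray coat-check token: a silvery metal disc 28 mm across and 8 mm thick, 30 g, with its origin at the centre of one flat face. Four to seven strays lie flat on the ledge between y = 35 and y = 230 mm of the rack; None if this one is absent.
- token2: Stray coat-check token: a silvery metal disc 28 mm across and 8 mm thick, 30 g, with its origin at the centre of one flat face. Four to seven strays lie flat on the ledge between y = 35 and y = 230 mm of the rack; None if this one is absent.
- token3: Stray coat-check token: a silvery metal disc 28 mm across and 8 mm thick, 30 g, with its origin at the centre of one flat face. Four to seven strays lie flat on the ledge between y = 35 and y = 230 mm of the rack; None if this one is absent.
- token4: Stray coat-check token: a silvery metal disc 28 mm across and 8 mm thick, 30 g, with its origin at the centre of one flat face. Four to seven strays lie flat on the ledge between y = 35 and y = 230 mm of the rack; None if this one is absent.
- token5: Stray coat-check token: a silvery metal disc 28 mm across and 8 mm thick, 30 g, with its origin at the centre of one flat face. Four to seven strays lie flat on the ledge between y = 35 and y = 230 mm of the rack; None if this one is absent.
- token6: Stray coat-check token: a silvery metal disc 28 mm across and 8 mm thick, 30 g, with its origin at the centre of one flat face. Four to seven strays lie flat on the ledge between y = 35 and y = 230 mm of the rack; None if this one is absent.
- token7: Stray coat-check token: a silvery metal disc 28 mm across and 8 mm thick, 30 g, with its origin at the centre of one flat face. Four to seven strays lie flat on the ledge between y = 35 and y = 230 mm of the rack; None if this one is absent.
- trophy: Gold plastic trophy, 85 mm high, on the closed-off part of the ledge. Not to be disturbed. Origin at the centre of its underside.
- whistle: Wooden whistle, about 60 mm long and 27 mm high, on the closed-off part of the ledge. Not to be disturbed. Origin on its underside.
- ball_center (a point): Centre of the lime rubber ball, 32 mm across, in its own pocket at the far end of the ledge. Not to be disturbed.

How it is judged (in metres and radians):
On the way, in this order (a step that is already met when the one before it is completed fails the run):
1. the brush pushes strays along the ledge (((contact force between brush and token1 above 0.03 N and (x of token1 in the frame of rack between -0.03 and 0.03 m and y of token1 in the frame of rack between -0.31 and 0.31 m and z of token1 in the frame of rack between 0.088 and 0.125 m)) or (contact force between brush and token2 above 0.03 N and (x of token2 in the frame of rack between -0.03 and 0.03 m and y of token2 in the frame of rack between -0.31 and 0.31 m and z of token2 in the frame of rack between 0.088 and 0.125 m)) or (contact force between brush and token3 above 0.03 N and (x of token3 in the frame of rack between -0.03 and 0.03 m and y of token3 in the frame of rack between -0.31 and 0.31 m and z of token3 in the frame of rack between 0.088 and 0.125 m)) or (contact force between brush and token4 above 0.03 N and (x of token4 in the frame of rack between -0.03 and 0.03 m and y of token4 in the frame of rack between -0.31 and 0.31 m and z of token4 in the frame of rack between 0.088 and 0.125 m)) or (contact force between brush and token5 above 0.03 N and (x of token5 in the frame of rack between -0.03 and 0.03 m and y of token5 in the frame of rack between -0.31 and 0.31 m and z of token5 in the frame of rack between 0.088 and 0.125 m)) or (contact force between brush and token6 above 0.03 N and (x of token6 in the frame of rack between -0.03 and 0.03 m and y of token6 in the frame of rack between -0.31 and 0.31 m and z of token6 in the frame of rack between 0.088 and 0.125 m)) or (contact force between brush and token7 above 0.03 N and (x of token7 in the frame of rack between -0.03 and 0.03 m and y of token7 in the frame of rack between -0.31 and 0.31 m and z of token7 in the frame of rack between 0.088 and 0.125 m)))).
2. every stray is off the ledge, and caught in the tin (one or another may have fallen on the counter or be in the tray already) (height (world z) of each of token1, token2, token3, token4, token5, token6, token7 below 0.088 m and ((x of token1 in the frame of tin between -0.033 and 0.033 m and y of token1 in the frame of tin between -0.033 and 0.033 m and z of token1 in the frame of tin between 0 and 0.085 m) or (x of token2 in the frame of tin between -0.033 and 0.033 m and y of token2 in the frame of tin between -0.033 and 0.033 m and z of token2 in the frame of tin between 0 and 0.085 m) or (x of token3 in the frame of tin between -0.033 and 0.033 m and y of token3 in the frame of tin between -0.033 and 0.033 m and z of token3 in the frame of tin between 0 and 0.085 m) or (x of token4 in the frame of tin between -0.033 and 0.033 m and y of token4 in the frame of tin between -0.033 and 0.033 m and z of token4 in the frame of tin between 0 and 0.085 m) or (x of token5 in the frame of tin between -0.033 and 0.033 m and y of token5 in the frame of tin between -0.033 and 0.033 m and z of token5 in the frame of tin between 0 and 0.085 m) or (x of token6 in the frame of tin between -0.033 and 0.033 m and y of token6 in the frame of tin between -0.033 and 0.033 m and z of token6 in the frame of tin between 0 and 0.085 m) or (x of token7 in the frame of tin between -0.033 and 0.033 m and y of token7 in the frame of tin between -0.033 and 0.033 m and z of token7 in the frame of tin between 0 and 0.085 m))), for 0.2 s.
3. the tin is tipped out over the tray (angle between tin's own z axis and vertical above 1.6 rad and height (world z) of tin_mouth above 0.03 m and horizontal distance between tin_mouth and tray below 0.22 m), for 0.2 s.
At the end, for the whole second after the job is handed in: Every stray lies at rest in the same bay as the token that was there at the start (below 45 mm over its floor), the toggle is still in the other bay, and tin and brush stand upright (within 6 degrees) and at rest on the cork mat, centres 5 mm or more inside its edge ((((x of tray_token in the frame of bay_left between -0.074 and 0.074 m and y of tray_token in the frame of bay_left between -0.071 and 0.071 m and z of tray_token in the frame of bay_left between -0.01 and 0.045 m) and (x of token1 in the frame of bay_left between -0.074 and 0.074 m and y of token1 in the frame of bay_left between -0.071 and 0.071 m and z of token1 in the frame of bay_left between -0.01 and 0.045 m)) or ((x of tray_token in the frame of bay_right between -0.074 and 0.074 m and y of tray_token in the frame of bay_right between -0.071 and 0.071 m and z of tray_token in the frame of bay_right between -0.01 and 0.045 m) and (x of token1 in the frame of bay_right between -0.074 and 0.074 m and y of token1 in the frame of bay_right between -0.071 and 0.071 m and z of token1 in the frame of bay_right between -0.01 and 0.045 m))) and (((x of tray_token in the frame of bay_left between -0.074 and 0.074 m and y of tray_token in the frame of bay_left between -0.071 and 0.071 m and z of tray_token in the frame of bay_left between -0.01 and 0.045 m) and (x of token2 in the frame of bay_left between -0.074 and 0.074 m and y of token2 in the frame of bay_left between -0.071 and 0.071 m and z of token2 in the frame of bay_left between -0.01 and 0.045 m)) or ((x of tray_token in the frame of bay_right between -0.074 and 0.074 m and y of tray_token in the frame of bay_right between -0.071 and 0.071 m and z of tray_token in the frame of bay_right between -0.01 and 0.045 m) and (x of token2 in the frame of bay_right between -0.074 and 0.074 m and y of token2 in the frame of bay_right between -0.071 and 0.071 m and z of token2 in the frame of bay_right between -0.01 and 0.045 m))) and (((x of tray_token in the frame of bay_left between -0.074 and 0.074 m and y of tray_token in the frame of bay_left between -0.071 and 0.071 m and z of tray_token in the frame of bay_left between -0.01 and 0.045 m) and (x of token3 in the frame of bay_left between -0.074 and 0.074 m and y of token3 in the frame of bay_left between -0.071 and 0.071 m and z of token3 in the frame of bay_left between -0.01 and 0.045 m)) or ((x of tray_token in the frame of bay_right between -0.074 and 0.074 m and y of tray_token in the frame of bay_right between -0.071 and 0.071 m and z of tray_token in the frame of bay_right between -0.01 and 0.045 m) and (x of token3 in the frame of bay_right between -0.074 and 0.074 m and y of token3 in the frame of bay_right between -0.071 and 0.071 m and z of token3 in the frame of bay_right between -0.01 and 0.045 m))) and (((x of tray_token in the frame of bay_left between -0.074 and 0.074 m and y of tray_token in the frame of bay_left between -0.071 and 0.071 m and z of tray_token in the frame of bay_left between -0.01 and 0.045 m) and (x of token4 in the frame of bay_left between -0.074 and 0.074 m and y of token4 in the frame of bay_left between -0.071 and 0.071 m and z of token4 in the frame of bay_left between -0.01 and 0.045 m)) or ((x of tray_token in the frame of bay_right between -0.074 and 0.074 m and y of tray_token in the frame of bay_right between -0.071 and 0.071 m and z of tray_token in the frame of bay_right between -0.01 and 0.045 m) and (x of token4 in the frame of bay_right between -0.074 and 0.074 m and y of token4 in the frame of bay_right between -0.071 and 0.071 m and z of token4 in the frame of bay_right between -0.01 and 0.045 m))) and (((x of tray_token in the frame of bay_left between -0.074 and 0.074 m and y of tray_token in the frame of bay_left between -0.071 and 0.071 m and z of tray_token in the frame of bay_left between -0.01 and 0.045 m) and (x of token5 in the frame of bay_left between -0.074 and 0.074 m and y of token5 in the frame of bay_left between -0.071 and 0.071 m and z of token5 in the frame of bay_left between -0.01 and 0.045 m)) or ((x of tray_token in the frame of bay_right between -0.074 and 0.074 m and y of tray_token in the frame of bay_right between -0.071 and 0.071 m and z of tray_token in the frame of bay_right between -0.01 and 0.045 m) and (x of token5 in the frame of bay_right between -0.074 and 0.074 m and y of token5 in the frame of bay_right between -0.071 and 0.071 m and z of token5 in the frame of bay_right between -0.01 and 0.045 m))) and (((x of tray_token in the frame of bay_left between -0.074 and 0.074 m and y of tray_token in the frame of bay_left between -0.071 and 0.071 m and z of tray_token in the frame of bay_left between -0.01 and 0.045 m) and (x of token6 in the frame of bay_left between -0.074 and 0.074 m and y of token6 in the frame of bay_left between -0.071 and 0.071 m and z of token6 in the frame of bay_left between -0.01 and 0.045 m)) or ((x of tray_token in the frame of bay_right between -0.074 and 0.074 m and y of tray_token in the frame of bay_right between -0.071 and 0.071 m and z of tray_token in the frame of bay_right between -0.01 and 0.045 m) and (x of token6 in the frame of bay_right between -0.074 and 0.074 m and y of token6 in the frame of bay_right between -0.071 and 0.071 m and z of token6 in the frame of bay_right between -0.01 and 0.045 m))) and (((x of tray_token in the frame of bay_left between -0.074 and 0.074 m and y of tray_token in the frame of bay_left between -0.071 and 0.071 m and z of tray_token in the frame of bay_left between -0.01 and 0.045 m) and (x of token7 in the frame of bay_left between -0.074 and 0.074 m and y of token7 in the frame of bay_left between -0.071 and 0.071 m and z of token7 in the frame of bay_left between -0.01 and 0.045 m)) or ((x of tray_token in the frame of bay_right between -0.074 and 0.074 m and y of tray_token in the frame of bay_right between -0.071 and 0.071 m and z of tray_token in the frame of bay_right between -0.01 and 0.045 m) and (x of token7 in the frame of bay_right between -0.074 and 0.074 m and y of token7 in the frame of bay_right between -0.071 and 0.071 m and z of token7 in the frame of bay_right between -0.01 and 0.045 m))) and linear speed of each of token1, token2, token3, token4, token5, token6, token7 below 0.03 m/s and (((x of tray_token in the frame of bay_left between -0.074 and 0.074 m and y of tray_token in the frame of bay_left between -0.071 and 0.071 m and z of tray_token in the frame of bay_left between -0.01 and 0.045 m) and (x of toggle in the frame of bay_right between -0.074 and 0.074 m and y of toggle in the frame of bay_right between -0.071 and 0.071 m and z of toggle in the frame of bay_right between -0.01 and 0.045 m)) or ((x of tray_token in the frame of bay_right between -0.074 and 0.074 m and y of tray_token in the frame of bay_right between -0.071 and 0.071 m and z of tray_token in the frame of bay_right between -0.01 and 0.045 m) and (x of toggle in the frame of bay_left between -0.074 and 0.074 m and y of toggle in the frame of bay_left between -0.071 and 0.071 m and z of toggle in the frame of bay_left between -0.01 and 0.045 m))) and x of tin in the frame of mat between -0.055 and 0.055 m and y of tin in the frame of mat between -0.12 and 0.12 m and z of tin in the frame of mat between 0 and 0.008 m and angle between each of tin, brush's own z axis and vertical below 0.1 rad and linear speed of each of tin, brush below 0.02 m/s and x of brush in the frame of mat between -0.055 and 0.055 m and y of brush in the frame of mat between -0.12 and 0.12 m and z of brush in the frame of mat between 0 and 0.008 m); the robot touches nothing.
It fails at once if the trophy, whistle or ball is shifted more than 30 mm (distance of any of trophy, whistle, ball_center from where it was at the start of the episode above 0.03 m).
It fails at once if a stray on the ledge is handled with the fingers ((contact force between the fingers and token1 above 0.3 N and (x of token1 in the frame of rack between -0.03 and 0.03 m and y of token1 in the frame of rack between -0.31 and 0.31 m and z of token1 in the frame of rack between 0.088 and 0.125 m) and y of token1 in the frame of rack above 0 m) or (contact force between the fingers and token2 above 0.3 N and (x of token2 in the frame of rack between -0.03 and 0.03 m and y of token2 in the frame of rack between -0.31 and 0.31 m and z of token2 in the frame of rack between 0.088 and 0.125 m) and y of token2 in the frame of rack above 0 m) or (contact force between the fingers and token3 above 0.3 N and (x of token3 in the frame of rack between -0.03 and 0.03 m and y of token3 in the frame of rack between -0.31 and 0.31 m and z of token3 in the frame of rack between 0.088 and 0.125 m) and y of token3 in the frame of rack above 0 m) or (contact force between the fingers and token4 above 0.3 N and (x of token4 in the frame of rack between -0.03 and 0.03 m and y of token4 in the frame of rack between -0.31 and 0.31 m and z of token4 in the frame of rack between 0.088 and 0.125 m) and y of token4 in the frame of rack above 0 m) or (contact force between the fingers and token5 above 0.3 N and (x of token5 in the frame of rack between -0.03 and 0.03 m and y of token5 in the frame of rack between -0.31 and 0.31 m and z of token5 in the frame of rack between 0.088 and 0.125 m) and y of token5 in the frame of rack above 0 m) or (contact force between the fingers and token6 above 0.3 N and (x of token6 in the frame of rack between -0.03 and 0.03 m and y of token6 in the frame of rack between -0.31 and 0.31 m and z of token6 in the frame of rack between 0.088 and 0.125 m) and y of token6 in the frame of rack above 0 m) or (contact force between the fingers and token7 above 0.3 N and (x of token7 in the frame of rack between -0.03 and 0.03 m and y of token7 in the frame of rack between -0.31 and 0.31 m and z of token7 in the frame of rack between 0.088 and 0.125 m) and y of token7 in the frame of rack above 0 m)).
Of token1, token2, token3, token4, token5, token6, token7 only 4 to 7 are there at a start; the rules pass over those that are not, and their reading is None.
At some moment in a run one of tin may be knocked a few centimetres aside while the robot is not near it.
It also fails if it takes over 210 s, if anything falls off the work surface, if the arm or the gripper's body presses on something with over 40 N, if the wrist force passes 120 N, or if a joint passes its speed limit or range.

## Working session

There is one attempt and no reset: what is moved stays moved. The work goes in short steps, Python scripts to look and compute and a shell command to move; the robot and the scene stay as the last step left them, time stands still between calls to the robot, and variables do not carry over. Pictures are saved under pics/ and viewed, at most 14 in all, crops included, and the job is handed in when it is done.

```bash
ls; mkdir -p pics; python3 - <<'E'
from station import arm, imaging
import cv2,numpy as np
s=arm.state()
print({k:np.round(v,3).tolist() for k,v in s.items()})
for c in("side","top"):
    im=imaging.capture(c);cv2.imwrite(f"pics/{c}0.png",im[:,:,::-1])
    p=imaging.camera_params(c);print(c,p["fovy"],(-np.array(p["R"]).T@p["t"]).round(3),np.round(p["R"],2).tolist())
    for n in "rack ledge_stop board_edge spout tin tin_mouth brush brush_grip mat tray bay_left bay_right tray_token toggle token1 trophy whistle ball_center".split():
        r=imaging.landmark_of(c,n)
        print(n,[(round(d["conf"],2),np.round(d["xyz"],3).tolist()) for d in r[:8]])
E
```

```text
pics
{'clock': 0.0, 'qpos': [-77.495, 35.29, -0.723, 81.642, 0.466, 63.22, -2.314], 'dq': [0.044, 0.095, -0.036, -0.036, 0.051, -0.026, -0.015], 'tau': [0.0, -45.893, 0.209, -16.574, -0.061, 0.02, 0.0], 'ee_pos': [0.157, 0.63, 0.217], 'tcp_rot': [[-0.97, 0.242, -0.001], [0.242, 0.97, -0.003], [-0.0, -0.003, -1.0]], 'ft_force': [-0.015, -0.16, -0.356], 'moment': [0.066, 0.049, 0.01], 'grasp_force': 0.0, 'finger_gap': 0.093}
side 51.993800657879 [0.447 0.921 0.745] [[-1.0, -0.06, -0.01], [-0.03, 0.58, -0.81], [0.06, -0.81, -0.58]]
rack [(0.56, [0.582, 0.007, 0.004])]
ledge_stop [(0.97, [0.587, 0.309, 0.089])]
board_edge [(0.94, [0.603, 0.07, 0.087]), (0.58, [0.453, 0.071, 0.091])]
spout [(0.88, [0.58, 0.002, 0.088]), (0.49, [0.503, -0.428, 0.008]), (0.4, [0.527, -0.286, 0.007]), (0.31, [0.586, 0.31, 0.089]), (0.28, [0.597, 0.46, 0.105])]
tin []
tin_mouth [(0.86, [0.441, 0.202, 0.082]), (0.29, [0.584, 0.106, 0.095]), (0.22, [0.586, 0.31, 0.09]), (0.16, [0.591, 0.349, 0.091])]
brush [(0.76, [0.458, 0.077, -0.001])]
brush_grip [(0.8, [0.456, 0.071, 0.09]), (0.57, [0.441, 0.199, 0.082])]
m
[... 1250 characters left out ...]
]
tray [(0.66, [0.513, -0.358, 0.0]), (0.39, [0.497, -0.424, 0.007])]
bay_left [(0.8, [0.524, -0.28, 0.012]), (0.48, [0.594, 0.34, 0.092])]
bay_right [(0.82, [0.498, -0.425, 0.007]), (0.58, [0.582, 0.107, 0.091])]
tray_token [(0.41, [0.544, -0.406, 0.008])]
toggle [(0.5, [0.549, -0.285, 0.006])]
token1 [(0.61, [0.584, 0.136, 0.09]), (0.58, [0.586, 0.231, 0.093]), (0.55, [0.583, 0.071, 0.093]), (0.48, [0.578, 0.042, 0.092]), (0.48, [0.588, 0.201, 0.09]), (0.44, [0.586, 0.169, 0.09]), (0.41, [0.441, 0.201, 0.087]), (0.37, [0.578, 0.109, 0.092])]
trophy [(0.8, [0.596, 0.343, 0.09]), (0.51, [0.583, 0.228, 0.093])]
whistle [(0.59, [0.597, 0.392, 0.095])]
ball_center [(0.44, [0.594, 0.46, 0.112])]
```

View pictures.

View pics/side0.png

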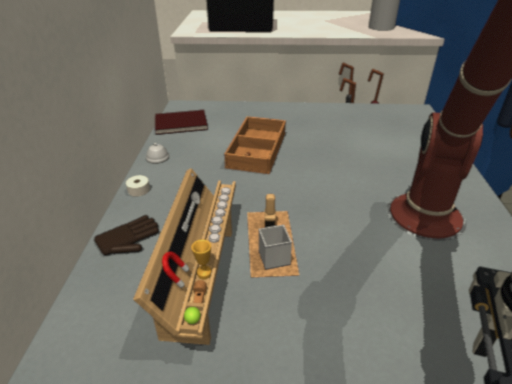

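View pics/top0.png

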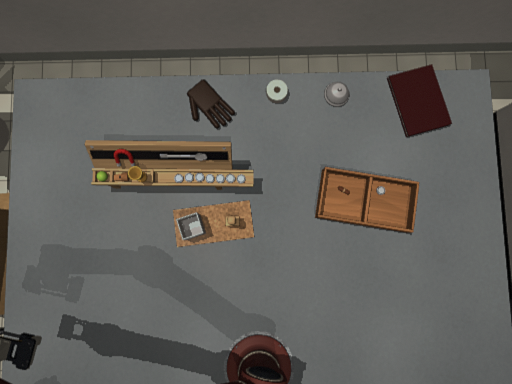

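```bash
python3 - <<'E'
from station import arm, imaging
import cv2,numpy as np
# orientations by rectangle of masks projected to planes
def lift(c,px,z):
    p=imaging.camera_params(c);f=192/np.tan(np.radians(p["fovy"]/2));R=np.array(p["R"]);t=np.array(p["t"])
    d=np.c_[(px-np.array([p["cx"],p["cy"]]))/f,np.ones(len(px))]@R; o=-R.T@t
    return o+d*((z-o[2])/d[:,2])[:,None]
for c,n,z in(("top","tin",.083),("top","brush",.109),("top","mat",.003),("top","tray",.06),("side","tin",.083),("side","brush",.109)):
    r=imaging.masks_of(c,n)
    for d in r[:2]:
        v=np.argwhere(d["region"])[:,::-1].astype(float)
        P=lift(c,v,z)[:,:2]
        q=cv2.minAreaRect((P*1000).astype(np.float32))
        print(c,n,round(d["conf"],2),len(v),np.round(q[0]),np.round(q[1]),round(q[2],1))
E
```

```text
top tin 0.71 53 [589. 200.] [22. 25.] 89.6
top tin 0.58 570 [439. 195.] [71. 75.] 17.2
top brush 0.42 45 [585. 197.] [21. 18.] 88.7
top mat 0.55 2093 [450. 134.] [121. 248.] 5.9
top mat 0.29 6088 [646. 277.] [553. 162.] 88.1
top tray 0.82 4959 [ 511. -352.] [305. 167.] 79.6
side tin 0.95 1298 [438. 237.] [ 87. 143.] 11.8
side tin 0.48 309 [455. 101.] [ 27. 136.] 0.8
side brush 0.81 337 [455. 133.] [ 26. 131.] 0.8
side brush 0.26 41 [579. 120.] [18. 22.] 6.6
```

```bash
cat > h.py <<'E'
from station import arm, imaging
import cv2,numpy as np
from scipy.spatial.transform import Rotation as Ro
np.set_printoptions(suppress=True,precision=3)
def down(yaw):  # tool pointing down, tool y at azimuth yaw (deg)
    a=np.radians(yaw);y=np.array([np.cos(a),np.sin(a),0]);z=np.array([0,0,-1.]);return np.c_[np.cross(y,z),y,z]
def chain(wps,start=None):
    """wps: list of (pos, R). prints per leg the scaled row(s); splits legs over 100 mm / 30 deg"""
    s=arm.state();p=np.array(s["ee_pos"]);R=np.array(s["tcp_rot"])
    if start: p,R=np.array(start[0]),start[1]
    for q,Q in wps:
        q=np.array(q,float)
        d=R.T@(q-p);w=Ro.from_matrix(R.T@Q).as_rotvec(degrees=True)
        n=int(max(np.ceil(np.abs(d).max()/.0999),np.ceil(np.abs(w).max()/29.9),1))
        for i in range(n):
            R2=R@Ro.from_rotvec(w/n,degrees=True).as_matrix();v=R.T@((q-p)/(n-i))
            print(np.round(v*10,3),np.round(w/n/30,3),"rows>=",int(max(np.ceil(np.linalg.norm(v)/.05),np.ceil(np.linalg.norm(w/n)/8.59))))
            p=p+R@v;R=R2
        print("  --",q)
def cam(c):
    p=imaging.camera_params(c);return 192/np.tan(np.radians(p["fovy"]/2)),np.array([p["cx"],p["cy"]]),np.array(p["R"]),np.array(p["t"])
def proj(c,X):
    f,c0,R,t=cam(c);Y=np.atleast_2d(X)@R.T+t;return c0+f*Y[:,:2]/Y[:,2:]
def lift(c,px,z):
    f,c0,R,t=cam(c);d=np.c_[(np.atleast_2d(px)-c0)/f,np.ones(len(np.atleast_2d(px)))]@R;o=-R.T@t
    return o+d*((z-o[2])/d[:,2])[:,None]
def crop(c,X,h,name,z=6):
    im=imaging.capture(c);u,v=proj(c,X)[0].astype(int);x0,y0=max(u-h,0),max(v-h,0)
    a=cv2.resize(im[y0:v+h,x0:u+h],None,fx=z,fy=z,interpolation=cv2.INTER_CUBIC);print(name,"x0,y0",x0,y0,"zoom",z)
    return a[:,:,::-1]
def lm(c,*ns,k=1):
    imaging.capture(c)
    for n in ns: print(c,n,[(round(d["conf"],2),np.round(d["xyz"],3).tolist()) for d in imaging.landmark_of(c,n)[:k]])
E
python3 - <<'E'
from h import *
a=crop("top",[.45,.14,.08],40,"t",5);b=crop("side",[.45,.14,.05],50,"s",4)
cv2.imwrite("pics/c1.png",np.hstack([a[:400,:400],b[:400,:400]]))
E
```

```text
t x0,y0 168 181 zoom 5
s x0,y0 220 178 zoom 4
```

View pics/c1.png

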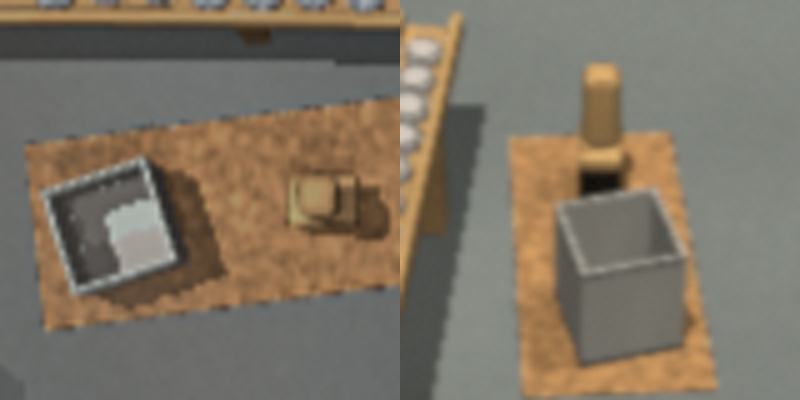

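```bash
python3 - <<'E'
from h import *
print(lift("top",[[190.25,225.95]],.083), lift("top",np.array([[143,158],[183,258],[77,293],[42,190]])/5+[168,181],.083)[:,:2])
chain([([.439,.203,.16],down(19)),([.439,.203,.039],down(19))])
E
```

```text
[[0.439 0.196 0.083]] [[0.479 0.176]
 [0.417 0.153]
 [0.398 0.217]
 [0.461 0.238]]
[-0.942 -0.867  0.147] [-0.     0.     0.475] rows>= 3
[-1.126 -0.608  0.147] [-0.     0.     0.475] rows>= 3
[-1.241 -0.313  0.147] [-0.     0.     0.475] rows>= 3
[-1.28   0.002  0.147] [-0.     0.     0.475] rows>= 3
  -- [0.439 0.203 0.16 ]
[-0.    -0.     0.605] [-0. -0. -0.] rows>= 2
[-0.    -0.     0.605] [-0. -0. -0.] rows>= 2
  -- [0.439 0.203 0.039]
```

```bash
sed -i 's/np.abs(d).max()/np.linalg.norm(d)/' h.py; python3 - <<'E'
from h import *
chain([([.439,.199,.16],down(18)),([.439,.199,.039],down(18))])
E
```

```text
[-0.629 -0.584  0.098] [-0.     0.     0.322] rows>= 2
[-0.719 -0.47   0.098] [-0.     0.     0.322] rows>= 2
[-0.787 -0.343  0.098] [-0.     0.     0.322] rows>= 2
[-0.834 -0.206  0.098] [-0.     0.     0.322] rows>= 2
[-0.857 -0.063  0.098] [-0.     0.     0.322] rows>= 2
[-0.855  0.082  0.098] [-0.     0.     0.322] rows>= 2
  -- [0.439 0.199 0.16 ]
[-0.    -0.     0.605] [-0. -0. -0.] rows>= 2
[-0.    -0.     0.605] [-0. -0. -0.] rows>= 2
  -- [0.439 0.199 0.039]
```

```bash

python3 -m handwheel '-.63 -.58 .1 0 0 .322;-.63 -.58 .1 0 0 .322;-.63 -.58 .1 0 0 .322' 1 20
python3 -m handwheel '-.72 -.47 .1 0 0 .322;-.72 -.47 .1 0 0 .322;-.72 -.47 .1 0 0 .322' >/dev/null
python3 -m handwheel '-.79 -.34 .1 0 0 .322;-.79 -.34 .1 0 0 .322;-.79 -.34 .1 0 0 .322' >/dev/null
python3 -m handwheel '-.83 -.21 .1 0 0 .322;-.83 -.21 .1 0 0 .322;-.83 -.21 .1 0 0 .322' >/dev/null
python3 -m handwheel '-.86 -.06 .1 0 0 .322;-.86 -.06 .1 0 0 .322;-.86 -.06 .1 0 0 .322' >/dev/null
python3 -m handwheel '-.86 .08 .1 0 0 .322;-.86 .08 .1 0 0 .322;-.86 .08 .1 0 0 .322;-.86 .08 .1 0 0 .322;-.86 .08 .1 0 0 .322'
python3 - <<'E'
from h import *
s=arm.state();print(s["qpos"],s["clock"])
chain([([.439,.199,.039],down(18))])
lm("side","tin","tin_mouth")
E
```

```text
clock: 2.6
ee_pos: [0.2099, 0.5537, 0.2083]
tcp_rot: [[-0.912, 0.41, 0.003], [0.41, 0.912, -0.005], [-0.005, -0.004, -1.0]]
ft_force: [0.5, 0.0, 0.3]
finger_gap: 0.0929
grasp_force: 0.0
clock: 4.3
ee_pos: [0.4389, 0.202, 0.1587]
tcp_rot: [[-0.314, 0.949, -0.001], [0.949, 0.314, 0.002], [0.002, 0.0, -1.0]]
ft_force: [-0.5, 0.9, 0.4]
finger_gap: 0.0929
grasp_force: 0.0
[-38.285  25.715  15.679 113.216 -10.194  42.346   1.781] 4.3
[-0.016 -0.004  0.598] [ 0.    -0.002  0.005] rows>= 2
[-0.015 -0.004  0.598] [ 0.    -0.002  0.005] rows>= 2
  -- [0.439 0.199 0.039]
side tin [(0.97, [0.434, 0.2, -0.002])]
side tin_mouth [(0.85, [0.44, 0.199, 0.081])]
```

```bash

python3 -m handwheel '-.01 0 .4 0 0 0;-.02 0 .8 0 0 0;-.02 0 .8 0 0 0' >/dev/null
python3 -m handwheel '0 0 .2 0 0 0;0 0 .4 0 0 0;0 0 .4 0 0 0;0 0 .4 0 0 0' 
python3 -m handwheel '0 0 0 0 0 0;0 0 0 0 0 0;0 0 0 0 0 0;0 0 0 0 0 0;0 0 0 0 0 0;0 0 0 0 0 0;0 0 0 0 0 0;0 0 0 0 0 0' -1 20
python3 - <<'E'
from h import *
s=arm.state();print(s["qpos"],s["ee_pos"])
E
```

```text
clock: 5.15
ee_pos: [0.4409, 0.1977, 0.0399]
tcp_rot: [[-0.31, 0.951, 0.001], [0.951, 0.31, 0.001], [0.0, 0.001, -1.0]]
ft_force: [0.5, -0.0, -0.1]
finger_gap: 0.0929
grasp_force: 0.0
clock: 5.95
ee_pos: [0.4407, 0.1971, 0.0392]
tcp_rot: [[-0.309, 0.951, 0.001], [0.951, 0.309, 0.001], [0.0, 0.001, -1.0]]
ft_force: [-0.8, 1.5, 4.8]
finger_gap: 0.0659
grasp_force: 20.0
[-33.787  37.122  10.563 119.209 -15.278  24.865   6.603] [0.441 0.197 0.039]
```

```bash
python3 - <<'E'
from h import *
chain([([.441,.197,.2],down(18)),([.56,-.08,.2],down(-1.6)),([.58,-.08,.045],down(-1.6)),([.58,-.021,.038],down(-1.6))])
E
```

```text
[-0.001  0.002 -0.804] [ 0.001 -0.     0.   ] rows>= 2
[-0.001  0.002 -0.804] [ 0.001 -0.     0.   ] rows>= 2
  -- [0.441 0.197 0.2  ]
[-0.751  0.069  0.   ] [0.    0.    0.163] rows>= 2
[-0.742  0.133  0.   ] [0.    0.    0.163] rows>= 2
[-0.728  0.196  0.   ] [0.    0.    0.163] rows>= 2
[-0.708  0.257  0.   ] [0.    0.    0.163] rows>= 2
  -- [ 0.56 -0.08  0.2 ]
[0.003 0.1   0.775] [-0. -0.  0.] rows>= 2
[0.003 0.1   0.775] [-0. -0.  0.] rows>= 2
  -- [ 0.58  -0.08   0.045]
[ 0.59  -0.016  0.07 ] [-0. -0. -0.] rows>= 2
  -- [ 0.58  -0.021  0.038]
```

```bash

python3 -m handwheel '0 0 -.2 0 0 0;0 0 -.5 0 0 0;0 0 -.8 0 0 0;0 0 -.8 0 0 0' >/dev/null
python3 -m handwheel '0 0 -.4 0 0 0;0 0 -.8 0 0 0;0 0 -.8 0 0 0' 
python3 -m handwheel '-.38 .03 0 0 0 .08;-.75 .07 0 0 0 .163;-.75 .07 0 0 0 .163' >/dev/null
python3 -m handwheel '-.37 .07 0 0 0 .08;-.74 .13 0 0 0 .163;-.74 .13 0 0 0 .163' >/dev/null
python3 -m handwheel '-.36 .1 0 0 0 .08;-.73 .2 0 0 0 .163;-.73 .2 0 0 0 .163' >/dev/null
python3 -m handwheel '-.35 .13 0 0 0 .08;-.71 .26 0 0 0 .163;-.71 .26 0 0 0 .163;-.71 .26 0 0 0 .163' 
python3 - <<'E'
from h import *
s=arm.state();print(s["qpos"],s["ee_pos"])
chain([([.58,-.08,.045],down(-1.6)),([.58,-.021,.038],down(-1.6))])
lm("side","spout","tin_mouth","board_edge","ledge_stop");lm("top","spout","tin_mouth","board_edge","ledge_stop",k=2)
E
```

```text
clock: 6.65
ee_pos: [0.4431, 0.1979, 0.2019]
tcp_rot: [[-0.309, 0.951, 0.008], [0.951, 0.309, 0.004], [0.001, 0.009, -1.0]]
ft_force: [1.2, 0.0, -2.1]
finger_gap: 0.0659
grasp_force: 20.0
clock: 7.95
ee_pos: [0.559, -0.0794, 0.1969]
tcp_rot: [[0.027, 1.0, -0.004], [1.0, -0.027, 0.001], [0.001, -0.004, -1.0]]
ft_force: [-0.5, 0.9, -0.8]
finger_gap: 0.0664
grasp_force: 20.0
[ -9.243  30.459  23.62   98.084 -14.44   54.688  18.35 ] [ 0.559 -0.079  0.197]
[-0.001  0.108  0.759] [-0.003 -0.001  0.   ] rows>= 2
[-0.     0.106  0.759] [-0.003 -0.001  0.   ] rows>= 2
  -- [ 0.58  -0.08   0.045]
[ 0.59  -0.016  0.07 ] [0. 0. 0.] rows>= 2
  -- [ 0.58  -0.021  0.038]
side spout [(0.87, [0.579, 0.001, 0.09])]
side tin_mouth [(0.72, [0.581, 0.138, 0.095])]
side board_edge [(0.69, [0.604, 0.07, 0.089])]
side ledge_stop [(0.67, [0.584, 0.309, 0.088])]
top spout [(0.84, [0.582, 0.007, 0.091])]
top tin_mouth [(0.41, [0.58, -0.001, -0.002])]
top board_edge [(0.56, [0.603, 0.07, 0.083])]
top ledge_stop [(0.71, [0.59, 0.301, 0.09]), (0.69, [0.457, 0.075, 0.091])]
```

```bash

python3 -m handwheel '0 .05 .4 0 0 0;0 .11 .76 0 0 0;0 .11 .76 0 0 0' >/dev/null
python3 -m handwheel '0 .05 .4 0 0 0;0 .1 .77 0 0 0;0 .1 .77 0 0 0;0 .1 .77 0 0 0'
python3 - <<'E'
from h import *
chain([([.58,-.08,.038],down(-1.6)),([.58,-.021,.038],down(-1.6))])
E
```

```text
clock: 9.15
ee_pos: [0.5816, -0.081, 0.0471]
tcp_rot: [[0.027, 1.0, 0.001], [1.0, -0.027, -0.0], [-0.0, 0.001, -1.0]]
ft_force: [0.5, -0.3, -0.9]
finger_gap: 0.0661
grasp_force: 20.0
[ 0.009 -0.016  0.091] [0.002 0.001 0.002] rows>= 1
  -- [ 0.58  -0.08   0.038]
[ 0.59  -0.016 -0.   ] [ 0. -0.  0.] rows>= 2
  -- [ 0.58  -0.021  0.038]
```

```bash

python3 -m handwheel '0 -.01 .05 0 0 0;0 -.01 .1 0 0 0;.2 -.02 .1 0 0 0;.4 -.02 .1 0 0 0;.6 -.02 .1 0 0 0;.6 -.02 .1 0 0 0;.6 -.02 .1 0 0 0'
python3 - <<'E'
from h import *
a=crop("top",[.58,-.0,.08],32,"t",6);b=crop("side",[.58,.0,.08],40,"s",5)
cv2.imwrite("pics/c2.png",np.hstack([a[:384,:384],b[:384,:400]]))
lm("side","spout","tin");lm("top","spout","tin_mouth")
E
```

```text
clock: 9.85
ee_pos: [0.581, -0.0211, 0.0364]
tcp_rot: [[0.026, 1.0, 0.001], [1.0, -0.026, -0.001], [-0.001, 0.001, -1.0]]
ft_force: [0.5, -0.6, -1.7]
finger_gap: 0.0658
grasp_force: 20.0
t x0,y0 221 146 zoom 6
s x0,y0 186 146 zoom 5
side spout [(0.72, [0.581, 0.003, 0.089])]
side tin [(0.63, [0.578, -0.015, -0.002])]
top spout []
top tin_mouth [(0.49, [0.599, 0.067, 0.083])]
```

View pics/c2.png

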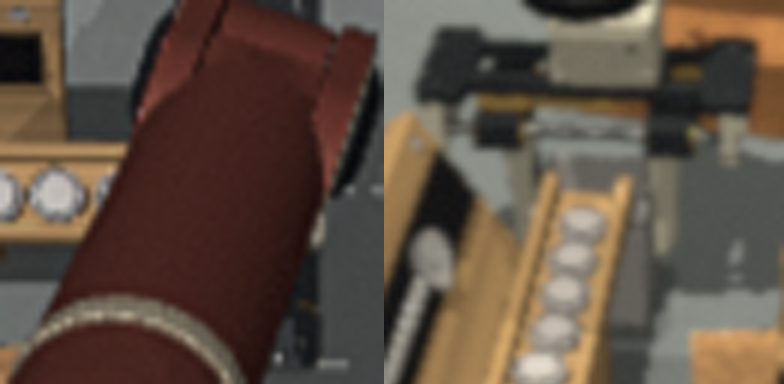

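```bash

python3 -m handwheel '0 0 0 0 0 0;0 0 0 0 0 0;0 0 0 0 0 0;0 0 0 0 0 0;0 0 0 0 0 0' 1
python3 -m handwheel '0 0 -.3 0 0 0;0 0 -.7 0 0 0;0 0 -1 0 0 0' >/dev/null
python3 -m handwheel '-.3 -.3 -.5 0 0 0;-.6 -.6 -.8 0 0 0;-.6 -.6 -1 0 0 0;-.6 -.6 -1 0 0 0' 
python3 - <<'E'
from h import *
print(arm.state()["qpos"])
a=crop("top",[.58,-.0,.08],32,"t",6);b=crop("top",[.455,.073,.1],32,"b",6)
cv2.imwrite("pics/c3.png",np.hstack([a[:384,:384],b[:384,:400]]))
lm("side","spout","tin","brush","brush_grip");lm("top","spout","tin","tin_mouth","brush","brush_grip")
E
```

```text
clock: 10.75
ee_pos: [0.5806, -0.0203, 0.0355]
tcp_rot: [[0.027, 1.0, -0.0], [1.0, -0.027, 0.0], [0.0, -0.0, -1.0]]
ft_force: [0.7, -0.5, -0.9]
finger_gap: 0.0927
grasp_force: 0.0
clock: 11.45
ee_pos: [0.5198, -0.0824, 0.2402]
tcp_rot: [[0.032, 0.999, 0.009], [0.999, -0.032, -0.002], [-0.001, 0.009, -1.0]]
ft_force: [1.0, 0.0, -0.4]
finger_gap: 0.0933
grasp_force: 0.0
[-11.589  24.248  26.559 101.218 -12.671  56.968  17.97 ]
t x0,y0 221 146 zoom 6
b x0,y0 198 187 zoom 6
side spout [(0.68, [0.582, 0.001, 0.088])]
side tin [(0.53, [0.575, -0.018, -0.003])]
side brush [(0.7, [0.584, 0.201, 0.093])]
side brush_grip [(0.7, [0.451, 0.071, 0.086])]
top spout [(0.97, [0.584, 0.004, 0.092])]
top tin [(0.86, [0.58, -0.018, 0.0])]
top tin_mouth [(0.68, [0.582, -0.019, 0.086])]
top brush []
top brush_grip [(0.66, [0.456, 0.074, 0.092])]
```

View pics/c3.png

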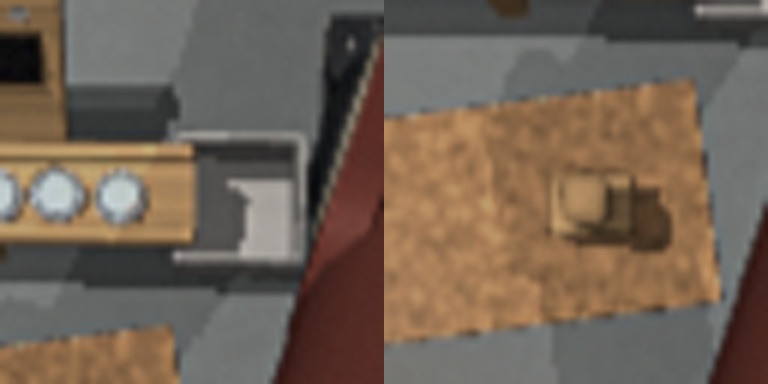

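```bash
python3 - <<'E'
from h import *
print(lift("top",[[232.75,221.3]],.049),lift("top",[[253.2,178.3]],.1),lift("top",[[271.8,179]],.08), lift("top",[[221+193/6,146+149/6],[221+193/6,146+237/6]],.106))
# handle top centre
print(lift("top",[[198+202/6,187+198/6]],.107))
chain([([.456,.073,.15],down(86)),([.456,.073,.069],down(86))])
E
```

```text
[[0.451 0.068 0.049]] [[0.578 0.002 0.1  ]] [[ 0.577 -0.056  0.08 ]] [[0.6   0.001 0.106]
 [0.555 0.002 0.106]]
[[0.452 0.069 0.107]]
[ 0.501 -0.223  0.285] [-0.    -0.    -0.973] rows>= 4
[0.546 0.049 0.285] [-0.    -0.    -0.973] rows>= 4
[0.453 0.309 0.285] [-0.    -0.    -0.973] rows>= 4
  -- [0.456 0.073 0.15 ]
[0.   0.   0.81] [ 0. -0.  0.] rows>= 2
  -- [0.456 0.073 0.069]
```

```bash

python3 -m handwheel '.25 -.11 .14 0 0 -.25;.5 -.22 .29 0 0 -.5;.5 -.22 .29 0 0 -.75;.5 -.22 .29 0 0 -.973' >/dev/null
python3 -m handwheel '.3 .03 .14 0 0 -.25;.55 .05 .29 0 0 -.5;.55 .05 .29 0 0 -.75;.55 .05 .29 0 0 -.973' >/dev/null
python3 -m handwheel '.25 .15 .14 0 0 -.25;.45 .29 .29 0 0 -.5;.45 .29 .29 0 0 -.75;.45 .29 .29 0 0 -.973;.45 .29 .29 0 0 -.973;.45 .29 .29 0 0 -.973' 
python3 - <<'E'
from h import *
print(arm.state()["qpos"])
chain([([.454,.071,.069],down(86))])
E
```

```text
clock: 13.5
ee_pos: [0.4557, 0.0713, 0.1488]
tcp_rot: [[-0.997, 0.072, 0.0], [0.072, 0.997, 0.0], [-0.0, 0.0, -1.0]]
ft_force: [-0.6, 0.3, 0.7]
finger_gap: 0.0928
grasp_force: 0.0
[-11.695  24.339   0.121 116.733  -0.078  38.913  74.321]
[ 0.017 -0.004  0.798] [ 0.     0.001 -0.005] rows>= 2
  -- [0.454 0.071 0.069]
```

```bash

python3 -m handwheel '.01 0 .4 0 0 0;.02 0 .7 0 0 0;.02 0 .8 0 0 0;.02 0 .8 0 0 0' 
python3 -m handwheel '0 0 0 0 0 0;0 0 0 0 0 0;0 0 0 0 0 0;0 0 0 0 0 0;0 0 0 0 0 0;0 0 0 0 0 0;0 0 0 0 0 0;0 0 0 0 0 0;0 0 0 0 0 0;0 0 0 0 0 0' -1 30
python3 -m handwheel '0 0 -.5 0 0 0;0 0 -1 0 0 0;0 0 -1 0 0 0'
python3 -m handwheel '0 0 -.5 0 0 0;0 0 -1 0 0 0;0 0 -1 0 0 0;0 0 -1 0 0 0'
python3 - <<'E'
from h import *
print(arm.state()["qpos"])
# target: rack y dir
o=np.array([.579,.003]);e=np.array([np.sin(np.radians(1.6)),np.cos(np.radians(1.6))])
print(o+e*.272, o+e*.23)
chain([([*(o+e*.272),.26],down(88.4)),([*(o+e*.272),.21],down(88.4))])
lm("top","token1","ledge_stop",k=8);lm("side","token1","ledge_stop",k=8)
E
```

```text
clock: 13.9
ee_pos: [0.4529, 0.0714, 0.0678]
tcp_rot: [[-0.998, 0.071, -0.003], [0.071, 0.998, -0.001], [0.003, -0.001, -1.0]]
ft_force: [0.6, -0.6, 1.1]
finger_gap: 0.0931
grasp_force: 0.0
clock: 14.9
ee_pos: [0.4535, 0.0717, 0.0686]
tcp_rot: [[-0.998, 0.069, -0.0], [0.069, 0.998, 0.0], [0.0, 0.0, -1.0]]
ft_force: [0.4, 0.1, -0.1]
finger_gap: 0.0239
grasp_force: 29.6
clock: 15.2
ee_pos: [0.4577, 0.0724, 0.1738]
tcp_rot: [[-0.997, 0.07, 0.012], [0.07, 0.998, 0.002], [-0.012, 0.003, -1.0]]
ft_force: [1.5, 0.1, -1.7]
finger_gap: 0.0239
grasp_force: 29.6
clock: 15.6
ee_pos: [0.4534, 0.0716, 0.2687]
tcp_rot: [[-0.998, 0.069, 0.001], [0.069, 0.998, 0.0], [-0.001, 0.0, -1.0]]
ft_force: [-0.9, -0.1, -1.4]
finger_gap: 0.0244
grasp_force: 29.6
[-11.969  15.155   0.336 107.241  -0.1    57.556  74.434]
[0.587 0.275] [0.585 0.233]
[-0.396  0.707  0.029] [ 0.     0.001 -0.026] rows>= 2
[-0.406  0.701  0.029] [ 0.     0.001 -0.026] rows>= 2
[-0.415  0.696  0.029] [ 0.     0.001 -0.026] rows>= 2
  -- [0.587 0.275 0.26 ]
[ 0.  -0.   0.5] [-0.  0.  0.] rows>= 2
  -- [0.587 0.275 0.21 ]
top token1 [(0.63, [0.582, 0.107, 0.091]), (0.58, [0.58, 0.042, 0.091]), (0.5, [0.584, 0.136, 0.093]), (0.48, [0.582, 0.169, 0.094]), (0.42, [0.586, 0.202, 0.087]), (0.39, [0.585, 0.072, 0.092])]
top ledge_stop [(0.95, [0.592, 0.304, 0.092]), (0.63, [0.545, -0.289, 0.009])]
side token1 [(0.64, [0.582, 0.136, 0.092]), (0.63, [0.578, 0.04, 0.094]), (0.61, [0.582, 0.106, 0.093]), (0.6, [0.579, 0.231, 0.094]), (0.52, [0.58, 0.074, 0.09]), (0.45, [0.586, 0.163, 0.091]), (0.39, [0.584, 0.202, 0.092])]
side ledge_stop [(0.9, [0.586, 0.309, 0.089])]
```

```bash

python3 -m handwheel '-.2 .35 .01 0 0 0;-.4 .71 .03 0 0 -.026;-.4 .71 .03 0 0 -.026' >/dev/null
python3 -m handwheel '-.2 .35 .01 0 0 0;-.41 .7 .03 0 0 -.026;-.41 .7 .03 0 0 -.026' >/dev/null
python3 -m handwheel '-.2 .35 .01 0 0 0;-.415 .7 .03 0 0 -.026;-.415 .7 .03 0 0 -.026;-.415 .7 .03 0 0 -.026' 
python3 -m handwheel '0 0 .2 0 0 0;0 0 .45 0 0 0;0 0 .65 0 0 0;0 0 .65 0 0 0;0 0 .65 0 0 0' 
python3 - <<'E'
from h import *
s=arm.state();print(s["qpos"])
P=[.587,.275,.13]
a=crop("top",P,32,"t",6);b=crop("side",P,40,"s",5)
cv2.imwrite("pics/c4.png",np.hstack([a[:384,:384],b[:384,:400]]))
lm("top","brush","brush_grip");lm("side","brush","brush_grip")
E
```

```text
clock: 16.9
ee_pos: [0.5869, 0.275, 0.258]
tcp_rot: [[-1.0, 0.028, -0.003], [0.028, 1.0, -0.002], [0.003, -0.002, -1.0]]
ft_force: [-0.1, -0.7, -1.0]
finger_gap: 0.0241
grasp_force: 29.6
clock: 17.4
ee_pos: [0.5876, 0.2739, 0.1953]
tcp_rot: [[-1.0, 0.03, 0.0], [0.03, 1.0, -0.001], [-0.0, -0.001, -1.0]]
ft_force: [0.3, -0.1, -0.9]
finger_gap: 0.024
grasp_force: 29.6
[-25.827  36.268  -1.968  83.588   1.402  60.189  60.158]
t x0,y0 129 143 zoom 6
s x0,y0 169 199 zoom 5
top brush [(0.55, [0.528, -0.281, 0.014])]
top brush_grip []
side brush [(0.71, [0.594, 0.277, 0.131])]
side brush_grip [(0.84, [0.589, 0.276, 0.216])]
```

View pics/c4.png

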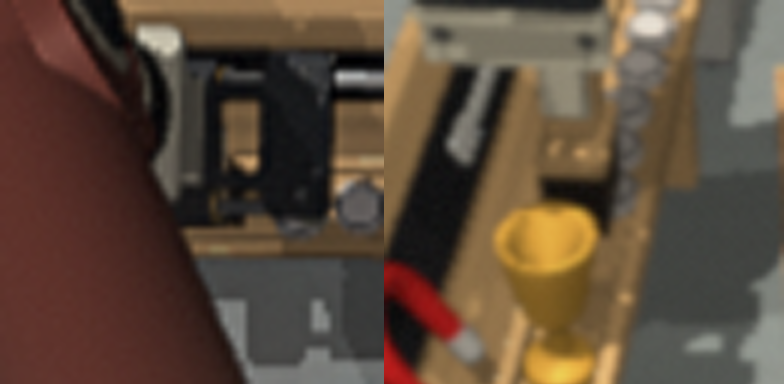

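```bash
python3 - <<'E'
from h import *
im=imaging.capture("side")[:,:,::-1]
cv2.imwrite("pics/sideA.png",im)
e=np.array([np.sin(np.radians(1.6)),np.cos(np.radians(1.6))]);n=np.array([e[1],-e[0]])
c=np.array(arm.state()["ee_pos"]);z0=c[2]-.0656
z=6;x0,y0=165,195
a=cv2.resize(im[y0:y0+100,x0:x0+130],None,fx=z,fy=z,interpolation=cv2.INTER_CUBIC)
def pt(X,col):
    u=((proj("side",X)[0]-[x0,y0]+.5)*z).astype(int);cv2.circle(a,tuple(int(v) for v in u),2,col,-1)
for sx in(-1,1):
  for yy in(-21,21):
    for h,w in((0,14.5),(34,14.5)): pt([*(c[:2]+n*sx*w/1e3+e*yy/1e3),z0+h/1e3],(0,0,255))
  for yy in(-22,22):
    for h in(34,46): pt([*(c[:2]+n*sx*.0155+e*yy/1e3),z0+h/1e3],(0,255,0))
o=np.array([.579,.003])
for yy in np.arange(.13,.5,.02):
  for w in(-25,-17,17,25): pt([*(o+e*yy+n*w/1e3),.106],(255,0,0))
cv2.imwrite("pics/c5.png",a)
E
```

```text
(no output)
```

View pics/c5.png

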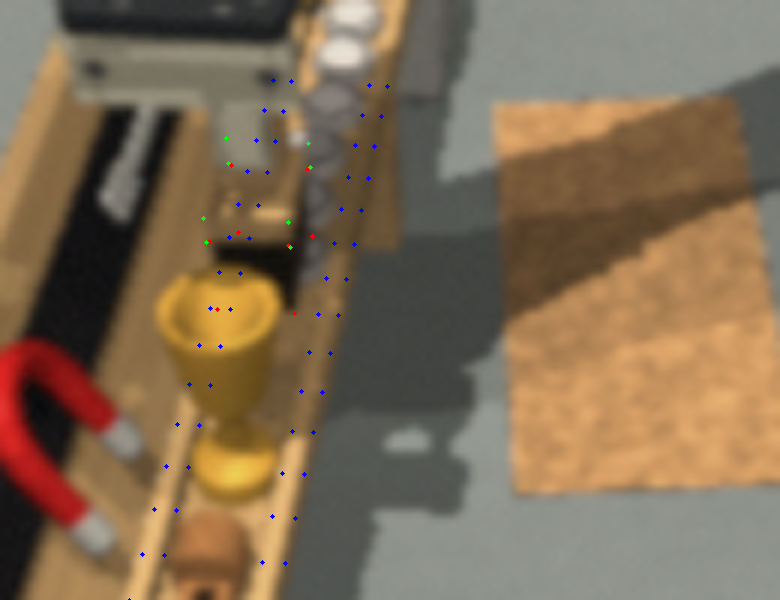

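```bash
python3 - <<'E'
from h import *
im=cv2.imread("pics/sideA.png")
for r in(233,235,237,270,275,280,288): print(r,[int(v) for v in im[r,185:222].mean(1)])
e=np.array([np.sin(np.radians(1.6)),np.cos(np.radians(1.6))]);n=np.array([e[1],-e[0]]);o=np.array([.579,.003])
for w,z in((25,.106),(17,.106),(-17,.106),(-25,.106),(-25,.086),(17,.092),(-17,.092)):
    Y=np.linspace(.2,.5,100);U=proj("side",np.c_[o+np.outer(Y,e)+n*w/1e3,np.full(100,z)])
    print(w,z,[round(float(np.interp(r,U[:,1],U[:,0])),1) for r in(233,270,275,280,288)])
c=np.array(arm.state()["ee_pos"]);z0=c[2]-.0656
for h in(.034,.046): print(h,proj("side",[[*(c[:2]+n*sx*.0155+e*.022),z0+h] for sx in(-1,1)]))
print(proj("side",[[*(c[:2]+n*sx*.0145+e*.021),z0+.034] for sx in(-1,1)]),proj("side",[[*(c[:2]+n*sx*.0145+e*.021),z0] for sx in(-1,1)]))
E
```

```text
233 [23, 19, 26, 44, 69, 90, 102, 105, 104, 101, 100, 101, 103, 105, 96, 89, 87, 87, 89, 89, 89, 88, 91, 93, 94, 94, 88, 81, 63, 36, 33, 52, 68, 74, 74, 74, 73]
235 [19, 21, 35, 62, 87, 102, 106, 105, 103, 101, 100, 102, 106, 106, 91, 68, 53, 51, 50, 49, 49, 51, 53, 54, 53, 50, 49, 47, 38, 32, 39, 63, 77, 72, 70, 75, 75]
237 [17, 29, 56, 80, 97, 104, 106, 104, 101, 101, 102, 105, 110, 108, 97, 69, 34, 19, 15, 19, 16, 16, 15, 16, 13, 14, 15, 18, 22, 26, 43, 70, 81, 78, 81, 88, 91]
270 [125, 125, 114, 95, 88, 99, 110, 127, 145, 152, 133, 108, 117, 132, 138, 136, 132, 126, 120, 115, 112, 113, 112, 115, 120, 114, 112, 148, 173, 170, 137, 94, 83, 83, 86, 85, 84]
275 [111, 108, 97, 86, 83, 99, 135, 153, 148, 118, 96, 111, 118, 115, 123, 138, 150, 160, 163, 160, 155, 145, 129, 110, 96, 109, 151, 175, 170, 133, 93, 82, 83, 84, 84, 83, 84]
280 [123, 117, 118, 124, 142, 167, 177, 164, 126, 100, 127, 143, 139, 134, 132, 133, 133, 129, 133, 145, 153, 161, 167, 167, 164, 171, 177, 167, 128, 90, 80, 81, 83, 84, 84, 83, 82]
288 [98, 114, 153, 177, 178, 158, 118, 87, 86, 89, 90, 91, 90, 91, 92, 93, 93, 93, 93, 87, 76, 84, 110, 155, 177, 171, 135, 94, 81, 82, 82, 82, 82, 83, 82, 82, 82]
25 0.106 [203.1, 192.8, 191.5, 190.1, 187.9]
17 0.106 [206.4, 196.6, 195.2, 193.9, 191.8]
-17 0.106 [220.6, 212.4, 211.3, 210.1, 208.4]
-25 0.106 [224.0, 216.1, 215.0, 214.0, 212.3]
-25 0.086 [225.7, 218.0, 216.9, 215.9, 214.2]
17 0.092 [208.0, 198.3, 197.0, 195.7, 193.6]
-17 0.092 [221.9, 213.8, 212.7, 211.6, 209.8]
0.034 [[212.986 235.743]
 [198.85  234.971]]
0.046 [[212.618 231.603]
 [198.366 230.836]]
[[212.606 235.403]
 [199.394 234.683]] [[213.624 246.769]
 [200.71  246.035]]
```

```bash

python3 -m handwheel '-.027 .005 0 0 0 0;-.027 .005 .1 0 0 0;-.027 .005 .18 0 0 0;-.027 .005 .23 0 0 0;-.027 .005 .26 0 0 0;-.027 .005 .26 0 0 0;-.027 .005 .26 0 0 0'
python3 - <<'E'
from h import *
s=arm.state();print(s["moment"])
E
```

```text
clock: 18.55
ee_pos: [0.5902, 0.276, 0.1686]
tcp_rot: [[-1.0, 0.029, -0.0], [0.029, 1.0, -0.0], [0.0, -0.0, -1.0]]
ft_force: [-0.7, -0.3, -1.3]
finger_gap: 0.0242
grasp_force: 29.6
[0.013 0.117 0.022]
```

```bash

python3 -m handwheel '0 -.02 .03 0 0 0;0 -.02 .06 0 0 0;0 -.02 .08 0 0 0;0 -.02 .08 0 0 0;0 -.02 .08 0 0 0'
python3 - <<'E'
from h import *
s=arm.state();print(s["moment"])
imaging.capture("side")
lm("side","brush","tin","token1",k=8)
lm("top","tin")
E
```

```text
clock: 19.05
ee_pos: [0.5901, 0.2738, 0.1604]
tcp_rot: [[-1.0, 0.029, -0.001], [0.029, 1.0, -0.0], [0.001, -0.0, -1.0]]
ft_force: [-1.2, -0.5, -0.4]
finger_gap: 0.024
grasp_force: 29.6
[0.005 0.258 0.02 ]
side brush [(0.51, [0.593, 0.275, 0.092])]
side tin [(0.52, [0.58, -0.016, -0.006]), (0.42, [0.449, 0.14, 0.001])]
side token1 [(0.61, [0.582, 0.074, 0.09]), (0.59, [0.586, 0.164, 0.091]), (0.54, [0.581, 0.038, 0.094]), (0.46, [0.586, 0.203, 0.097]), (0.43, [0.578, 0.232, 0.092]), (0.41, [0.583, 0.135, 0.093]), (0.4, [0.583, 0.105, 0.092])]
top tin [(0.64, [0.58, -0.018, -0.004])]
```

```bash

python3 -m handwheel '0 -.05 0 0 0 0;0 -.1 0 0 0 0;0 -.15 0 0 0 0;0 -.2 0 0 0 0;0 -.25 0 0 0 0;0 -.3 0 0 0 0;0 -.35 0 0 0 0;0 -.4 0 0 0 0;0 -.45 0 0 0 0;0 -.5 0 0 0 0;0 -.5 0 0 0 0'
python3 - <<'E'
from h import *
s=arm.state();print(s["moment"])
a=crop("side",[.585,.13,.1],45,"s",6);cv2.imwrite("pics/c6.png",a)
lm("side","tin","token1",k=8)
lm("top","tin","tin_mouth")
E
```

```text
clock: 20.5
ee_pos: [0.5886, 0.2226, 0.1606]
tcp_rot: [[-1.0, 0.03, -0.001], [0.03, 1.0, -0.001], [0.001, -0.001, -1.0]]
ft_force: [-1.8, 0.9, 0.2]
finger_gap: 0.024
grasp_force: 29.6
[ 0.168  0.596 -0.035]
s x0,y0 173 164 zoom 6
side tin [(0.68, [0.577, -0.017, -0.006])]
side token1 [(0.61, [0.58, 0.104, 0.091]), (0.56, [0.577, 0.018, 0.096]), (0.56, [0.584, 0.05, 0.092]), (0.55, [0.588, 0.159, 0.092]), (0.52, [0.58, 0.075, 0.093]), (0.37, [0.585, 0.128, 0.094])]
top tin [(0.78, [0.582, -0.015, -0.002])]
top tin_mouth [(0.75, [0.583, -0.018, 0.085])]
```

View pics/c6.png

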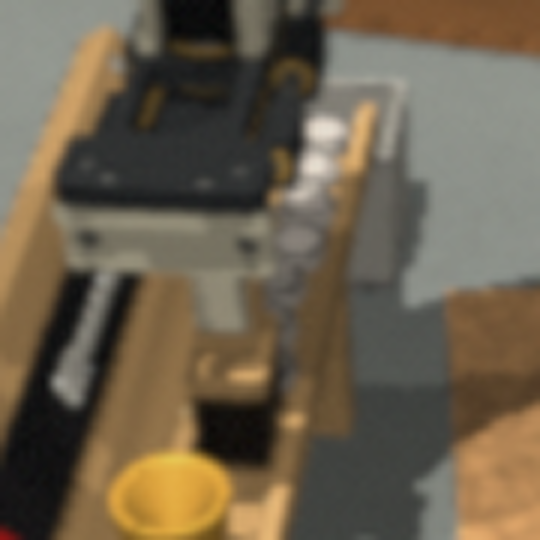

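```bash

python3 -m handwheel '.01 -.04 0 0 0 0;.01 -.08 0 0 0 0;.01 -.12 0 0 0 0;.01 -.16 0 0 0 0;.01 -.2 0 0 0 0;.01 -.24 0 0 0 0;.01 -.28 0 0 0 0;.01 -.32 0 0 0 0;.01 -.36 0 0 0 0;.01 -.4 0 0 0 0;.01 -.45 0 0 0 0;.01 -.5 0 0 0 0'
python3 -c "
from h import *
lm('side','tin','token1',k=7);lm('top','tin','token1',k=4)"
```

```text
clock: 22.05
ee_pos: [0.5863, 0.1735, 0.1606]
tcp_rot: [[-1.0, 0.028, -0.0], [0.028, 1.0, -0.0], [0.0, -0.0, -1.0]]
ft_force: [-0.4, 1.0, -0.9]
finger_gap: 0.024
grasp_force: 29.6
side tin [(0.85, [0.579, -0.018, -0.004])]
side token1 [(0.57, [0.576, 0.056, 0.091]), (0.47, [0.583, 0.001, 0.091]), (0.38, [0.585, 0.081, 0.091])]
top tin [(0.7, [0.584, -0.019, -0.002])]
top token1 [(0.71, [0.583, -0.016, 0.087]), (0.61, [0.577, 0.029, 0.09]), (0.53, [0.58, 0.054, 0.094]), (0.52, [0.581, 0.081, 0.094])]
```

```bash

python3 -m handwheel '0 -.04 0 0 0 0;0 -.08 0 0 0 0;0 -.12 0 0 0 0;0 -.16 0 0 0 0;0 -.2 0 0 0 0;0 -.24 0 0 0 0;0 -.28 0 0 0 0;0 -.32 0 0 0 0;0 -.36 0 0 0 0;0 -.4 0 0 0 0;0 -.45 0 0 0 0;0 -.5 0 0 0 0'
python3 -c "
from h import *
lm('side','tin','token1',k=7);lm('top','tin','token1',k=4)"
```

```text
clock: 23.55
ee_pos: [0.5849, 0.1236, 0.1607]
tcp_rot: [[-1.0, 0.028, -0.0], [0.028, 1.0, -0.0], [0.0, -0.0, -1.0]]
ft_force: [0.1, 0.3, -0.6]
finger_gap: 0.0243
grasp_force: 29.6
side tin [(0.54, [0.577, -0.017, -0.005])]
side token1 [(0.54, [0.575, 0.006, 0.094]), (0.51, [0.582, 0.062, 0.094]), (0.43, [0.582, 0.029, 0.092])]
top tin [(0.6, [0.582, -0.019, -0.003])]
top token1 [(0.6, [0.58, 0.032, 0.092]), (0.59, [0.576, -0.013, 0.026]), (0.53, [0.581, 0.003, 0.091])]
```

```bash

python3 -m handwheel '0 -.04 0 0 0 0;0 -.08 0 0 0 0;0 -.12 0 0 0 0;0 -.16 0 0 0 0;0 -.2 0 0 0 0;0 -.24 0 0 0 0;0 -.28 0 0 0 0;0 -.32 0 0 0 0;0 -.36 0 0 0 0;0 -.4 0 0 0 0;0 -.45 0 0 0 0;0 -.5 0 0 0 0'
python3 -c "
from h import *
lm('side','tin','token1',k=7);lm('top','tin','token1',k=4)"
python3 -m handwheel '0 -.04 0 0 0 0;0 -.08 0 0 0 0;0 -.12 0 0 0 0;0 -.16 0 0 0 0;0 -.2 0 0 0 0;0 -.24 0 0 0 0;0 -.28 0 0 0 0;0 -.32 0 0 0 0;0 -.36 0 0 0 0;0 -.4 0 0 0 0;0 -.45 0 0 0 0;0 -.5 0 0 0 0'
python3 -c "
from h import *
a=crop('side',[.585,.0,.08],45,'s',4);b=crop('top',[.58,.0,.08],32,'s',6);cv2.imwrite('pics/c7.png',np.hstack([a[:360,:360],b[:360,:384]]))
lm('side','tin','token1',k=7);lm('top','tin','token1',k=4)"
```

```text
clock: 25.05
ee_pos: [0.5834, 0.0737, 0.1606]
tcp_rot: [[-1.0, 0.028, -0.0], [0.028, 1.0, -0.0], [0.0, -0.0, -1.0]]
ft_force: [-0.0, 0.0, -0.7]
finger_gap: 0.0243
grasp_force: 29.6
side tin [(0.58, [0.576, -0.018, -0.003])]
side token1 [(0.39, [0.598, 0.459, 0.103])]
top tin [(0.77, [0.58, -0.018, -0.002])]
top token1 [(0.29, [0.597, 0.393, 0.091])]
clock: 26.55
ee_pos: [0.5819, 0.0237, 0.1606]
tcp_rot: [[-1.0, 0.028, -0.0], [0.028, 1.0, -0.0], [0.0, -0.0, -1.0]]
ft_force: [-1.0, -0.4, -1.0]
finger_gap: 0.0239
grasp_force: 29.6
s x0,y0 179 141 zoom 4
s x0,y0 221 146 zoom 6
side tin [(0.62, [0.576, -0.019, -0.002]), (0.34, [0.579, 0.02, 0.18])]
side token1 [(0.4, [0.526, -0.285, 0.01])]
top tin [(0.68, [0.5, -0.425, 0.006]), (0.58, [0.584, -0.021, -0.002])]
top token1 []
```

View pics/c7.png

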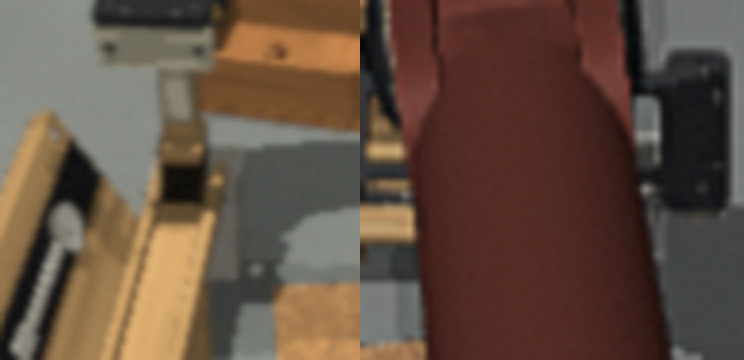

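```bash

python3 -m handwheel '0 -.05 0 0 0 0;0 -.1 0 0 0 0;0 -.15 0 0 0 0;0 -.18 0 0 0 0;0 -.18 0 0 0 0'
python3 -m handwheel '0 0 -.5 0 0 0;0 0 -1 0 0 0;0 0 -1 0 0 0'
python3 -m handwheel '.4 0 0 0 0 0;.8 .3 0 0 0 0;.9 .5 0 0 0 0;.9 .5 0 0 0 0'
python3 -c "
from h import *
lm('side','tin','token1',k=7);lm('top','tin','token1','mat',k=7)
a=crop('top',[.56,.0,.08],42,'s',6);cv2.imwrite('pics/c8.png',a)
e=arm.state()
chain([([.454,.071,.16],down(88)),([.454,.071,.07],down(88))])"
```

```text
clock: 27.45
ee_pos: [0.5818, 0.0048, 0.1607]
tcp_rot: [[-1.0, 0.03, 0.0], [0.03, 1.0, -0.001], [-0.001, -0.001, -1.0]]
ft_force: [0.0, -0.2, -1.1]
finger_gap: 0.0242
grasp_force: 29.6
clock: 27.75
ee_pos: [0.5869, 0.0062, 0.2686]
tcp_rot: [[-0.999, 0.029, 0.018], [0.029, 1.0, 0.001], [-0.018, 0.001, -1.0]]
ft_force: [1.0, -0.2, -0.8]
finger_gap: 0.0236
grasp_force: 29.9
clock: 28.15
ee_pos: [0.4913, 0.0625, 0.2608]
tcp_rot: [[-1.0, 0.022, 0.0], [0.022, 1.0, 0.002], [-0.0, 0.002, -1.0]]
ft_force: [0.7, -0.5, -0.4]
finger_gap: 0.024
grasp_force: 29.9
side tin [(0.71, [0.574, -0.018, -0.002])]
side token1 []
top tin [(0.51, [0.581, -0.019, -0.002])]
top token1 [(0.56, [0.575, -0.021, 0.058]), (0.42, [0.58, -0.014, 0.047])]
top mat [(0.85, [0.45, 0.134, 0.0])]
s x0,y0 211 142 zoom 6
[0.2   0.061 0.502] [-0.    -0.     0.004] rows>= 2
[0.2   0.06  0.502] [-0.    -0.     0.004] rows>= 2
  -- [0.454 0.071 0.16 ]
[-0.  -0.   0.9] [-0.  0. -0.] rows>= 2
  -- [0.454 0.071 0.07 ]
```

View pics/c8.png

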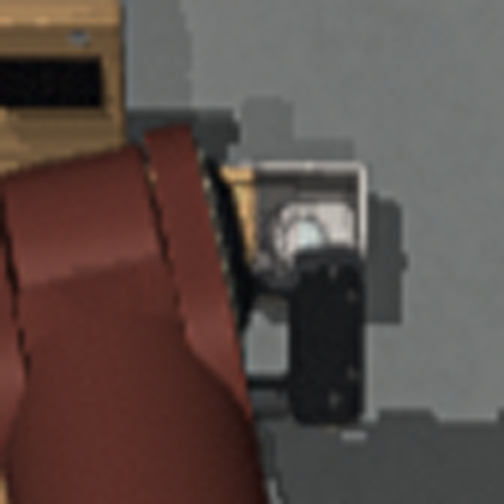

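```bash

python3 -m handwheel '.2 .06 .25 0 0 0;.2 .06 .5 0 0 0;.2 .06 .5 0 0 0' >/dev/null
python3 -m handwheel '.1 .06 .25 0 0 0;.2 .06 .5 0 0 0;.2 .06 .5 0 0 0;.2 .06 .5 0 0 0'
python3 -m handwheel '0 0 .3 0 0 0;0 0 .6 0 0 0;0 0 .8 0 0 0;0 0 .88 0 0 0;0 0 .88 0 0 0;0 0 .88 0 0 0' 
python3 -c "
from h import *
chain([([.454,.071,.0687],down(88))])"
```

```text
clock: 29.25
ee_pos: [0.4549, 0.0716, 0.1617]
tcp_rot: [[-1.0, 0.029, 0.002], [0.029, 1.0, 0.0], [-0.002, 0.0, -1.0]]
ft_force: [0.5, -0.7, -0.9]
finger_gap: 0.0233
grasp_force: 29.9
clock: 29.85
ee_pos: [0.4551, 0.0719, 0.0739]
tcp_rot: [[-1.0, 0.029, 0.003], [0.029, 1.0, 0.0], [-0.003, 0.001, -1.0]]
ft_force: [-0.2, -0.3, -1.0]
finger_gap: 0.0242
grasp_force: 29.9
[ 0.01  -0.009  0.052] [0.001 0.006 0.012] rows>= 1
  -- [0.454 0.071 0.069]
```

```bash

python3 -m handwheel '0 0 .03 0 0 0;0 0 .05 0 0 0;0 0 .05 0 0 0;0 0 .05 0 0 0' 
python3 -m handwheel '0 0 0 0 0 0;0 0 0 0 0 0;0 0 0 0 0 0;0 0 0 0 0 0;0 0 0 0 0 0;0 0 0 0 0 0' 1
python3 -m handwheel '0 0 -.3 0 0 0;0 0 -.7 0 0 0;0 0 -1 0 0 0' >/dev/null
python3 -m handwheel '0 .3 -.3 0 0 0;0 .7 -.5 0 0 0;0 1 -.5 0 0 0;0 1 -.5 0 0 0'
python3 -c "
from h import *
print(arm.state()['qpos'])
a=crop('top',[.54,.03,.08],50,'s',5);b=crop('side',[.56,.03,.08],50,'s',3);cv2.imwrite('pics/c9.png',np.hstack([a[:500,:450],np.pad(b,((0,500-b.shape[0]),(0,0),(0,0)))]))
lm('side','tin','brush','token1',k=3);lm('top','tin','tin_mouth','brush','token1','bay_right','bay_left',k=7)"
```

```text
clock: 30.25
ee_pos: [0.4542, 0.0719, 0.0685]
tcp_rot: [[-1.0, 0.029, 0.002], [0.029, 1.0, 0.0], [-0.002, 0.0, -1.0]]
ft_force: [-0.8, 0.1, 6.1]
finger_gap: 0.0243
grasp_force: 29.9
clock: 30.85
ee_pos: [0.4534, 0.0718, 0.0676]
tcp_rot: [[-1.0, 0.029, -0.0], [0.029, 1.0, -0.0], [0.0, -0.0, -1.0]]
ft_force: [0.3, 0.4, -0.4]
finger_gap: 0.0669
grasp_force: 0.0
clock: 31.55
ee_pos: [0.4559, 0.1773, 0.2185]
tcp_rot: [[-1.0, 0.02, 0.002], [0.02, 1.0, 0.004], [-0.002, 0.004, -1.0]]
ft_force: [0.5, -0.6, -0.3]
finger_gap: 0.0931
grasp_force: 0.0
[-19.475  21.072  -5.806 107.534   2.454  51.326  62.417]
s x0,y0 194 141 zoom 5
s x0,y0 182 143 zoom 3
side tin [(0.83, [0.572, -0.02, -0.005])]
side brush [(0.85, [0.458, 0.075, 0.004])]
side token1 [(0.34, [0.525, -0.286, 0.007])]
top tin [(0.83, [0.578, -0.018, -0.001]), (0.25, [0.548, -0.286, 0.008])]
top tin_mouth [(0.65, [0.579, -0.019, 0.083])]
top brush [(0.64, [0.453, 0.07, -0.0])]
top token1 [(0.57, [0.578, -0.009, 0.05]), (0.46, [0.574, -0.018, 0.06])]
top bay_right [(0.94, [0.5, -0.425, 0.009]), (0.49, [0.544, -0.403, 0.007]), (0.3, [0.511, -0.356, 0.001])]
top bay_left [(0.96, [0.523, -0.283, 0.009])]
```

View pics/c9.png

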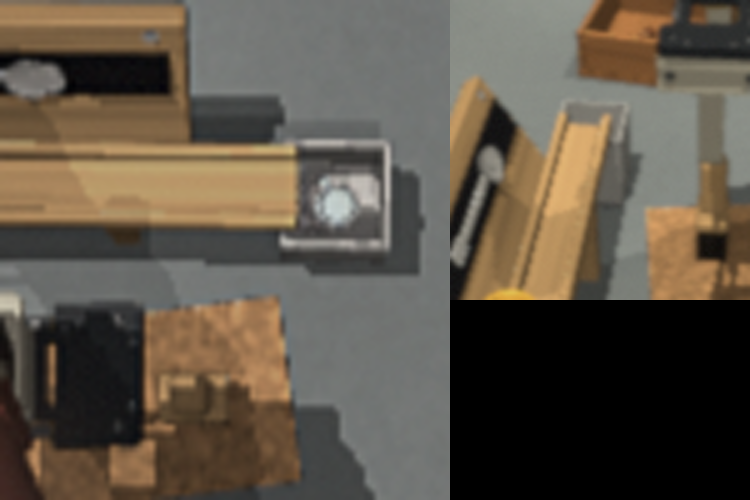

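```bash
cat > kin.py <<'E'
from h import *
import itertools
from scipy.optimize import least_squares
D=[([-77.495,35.29,-.723,81.642,.466,63.22,-2.314],[.157,.630,.217],76),
([-38.285,25.715,15.679,113.216,-10.194,42.346,1.781],[.4389,.202,.1587],18.3),
([-33.787,37.122,10.563,119.209,-15.278,24.865,6.603],[.441,.197,.039],18),
([-9.243,30.459,23.62,98.084,-14.44,54.688,18.35],[.559,-.0794,.197],-1.55),
([-11.589,24.248,26.559,101.218,-12.671,56.968,17.97],[.5198,-.0824,.2402],-1.8),
([-11.695,24.339,.121,116.733,-.078,38.913,74.321],[.4557,.0713,.1488],85.9),
([-25.827,36.268,-1.968,83.588,1.402,60.189,60.158],[.5876,.2739,.1953],88.3),
([-19.475,21.072,-5.806,107.534,2.454,51.326,62.417],[.4559,.1773,.2185],88.85)]
def fk(q,s,x):
    q=np.radians(np.array(q))*s
    Z=lambda a:Ro.from_euler("z",a).as_matrix()
    Y=lambda a:Ro.from_euler("y",a).as_matrix()
    d1,d3,d5,d7,o1,o7=x
    R=Z(q[0]+o1);p=np.array([0,0,d1]);R=R@Y(q[1])@Z(q[2]);p=p+R[:,2]*d3
    R=R@Y(q[3])@Z(q[4]);p=p+R[:,2]*d5;R=R@Y(q[5]);p=p+R[:,2]*d7;R=R@Z(q[6]+o7)
    return p,R
def res(x,s):
    r=[]
    for q,p,y in D:
        P,R=fk(q,s,x);r+=list((P-p)*10)+list((R-down(y)).ravel())
    return r
def best():
    b=None
    for t in itertools.product((1,-1),repeat=4):
        s=np.array([t[0],1,t[1],1,t[2],1,t[3]])
        for o7 in(0,1.57,3.14,-1.57):
          for o1 in (0,3.14):
            f=least_squares(res,[.3,.4,.4,.2,o1,o7],args=(s,))
            if b is None or f.cost<b[0]: b=(f.cost,s,f.x)
    return b
if __name__=="__main__":
    b=best();print(b); np.savez("kin.npz",s=b[1],x=b[2])
E
python3 kin.py
```

```text
(np.float64(0.004402325825580278), array([-1,  1, -1,  1, -1,  1, -1]), array([ 0.226,  0.551,  0.374,  0.288, -0.039,  1.531]))
```

```bash
cat > ik.py <<'E'
from h import *
from kin import fk
K=np.load("kin.npz");S,X=K["s"],K["x"]
lo=np.array([-178.69,-17.37,-77.05,15.02,-78.02,.78,-162.83])+1.5;hi=np.array([178.69,117.87,75.6,138.74,258.01,113.62,162.83])-1.5
def ik(p,R,q0,reg=1e-3):
    f=lambda q:np.r_[(fk(q,S,X)[0]-p)*10,(fk(q,S,X)[1]-R).ravel(),(q-q0)*reg/57]
    r=least_squares(f,np.clip(q0,lo+.1,hi-.1),bounds=(lo,hi));e=f(r.x)[:12]
    return r.x,np.linalg.norm(e[:3])*100,np.linalg.norm(e[3:])
from scipy.optimize import least_squares
def many(p,R,n=12,seed=0):
    g=np.random.default_rng(seed);b=[]
    for i in range(n):
        q0=arm.state()["qpos"] if i==0 else g.uniform(lo,hi)
        q,a,c=ik(np.array(p),R,np.array(q0))
        if a<2 and c<.02: b.append(q)
    return b
def tool(az,el,roll=0): # pointing azimuth az, el deg below horizontal; closing axis horizontal, +-; roll about tool z
    a,e=np.radians([az,el]);z=np.array([np.cos(a)*np.cos(e),np.sin(a)*np.cos(e),-np.sin(e)])
    y=np.array([-np.sin(a),np.cos(a),0]);return np.c_[np.cross(y,z),y,z]@Ro.from_euler("z",roll,degrees=True).as_matrix()
E
python3 - <<'E'
from ik import *
def show(n,p,R):
    b=many(p,R);print(n,len(b),b[0].round(0) if b else "")
g=np.array([.5795,-.021,.055])
for el in(30,40,50,60):
    for r in(0,180):
        R=tool(88.4,el,r);show(("spout",el,r),g+R[:,2]*.019,R)
az=-40
for rad in(.6,.7):
  for el in(30,40,50):
    for r in(0,180):
        R=tool(az,el,r);g=np.array([rad*np.cos(np.radians(az)),rad*np.sin(np.radians(az)),.16]);show(("radial",rad,el,r),g+R[:,2]*.019,R)
for el in(0,-10,-20,-30):
    R=tool(-40,el,0);g=np.array([.5,-.42,.22]);show(("pitch",el),g+R[:,2]*.019,R)
E
```

```text
('spout', 30, 0) 6 [   9.   59.   22.   97.  -68.   87. -110.]
('spout', 30, 180) 6 [ 29.  58. -12.  97. -50.  65.  57.]
('spout', 40, 0) 7 [   4.   56.   25.   99.  -66.   80. -112.]
('spout', 40, 180) 6 [ 25.  53.  -9.  99. -48.  59.  53.]
('spout', 50, 0) 10 [ 51.  70. -68. 100.  30.  45. 161.]
('spout', 50, 180) 6 [ 20.  50.  -6. 100. -44.  52.  48.]
('spout', 60, 0) 11 [ 44.  61. -58. 102.  28.  42. 161.]
('spout', 60, 180) 6 [ 14.  46.  -2. 102. -40.  47.  42.]
('radial', 0.6, 30, 0) 7 [ 79.  62. -75. 137. 144.  75. -28.]
('radial', 0.6, 30, 180) 4 [ 48.  38. -15. 137. 173.  54.  99.]
('radial', 0.6, 40, 0) 7 [ 80.  54. -72. 132. 131.  60. -25.]
('radial', 0.6, 40, 180) 4 [ 56.  34. -26. 132. 159.  37. 113.]
('radial', 0.6, 50, 0) 7 [ 75.  42. -59. 126. 117.  39. -20.]
('radial', 0.6, 50, 180) 4 [ 56.  32. -27. 126. 139.  21. 132.]
('radial', 0.7, 30, 0) 7 [ 77.  62. -70. 122. 144.  62. -23.]
('radial', 0.7, 30, 180) 4 [ 49.  41. -17. 122. 170.  43. 104.]
('radial', 0.7, 40, 0) 7 [ 75.  53. -63. 117. 129.  48. -19.]
('radial', 0.7, 40, 180) 4 [ 55.  39. -26. 117. 152.  28. 123.]
('radial', 0.7, 50, 0) 6 [ 63.  41. -39. 111. 109.  24. -11.]
('radial', 0.7, 50, 180) 4 [ 49.  36. -16. 111. 125.  11. 147.]
('pitch', 0) 7 [ 70.  62. -53. 136. 181.  94. -48.]
('pitch', -10) 6 [ 56.  59. -28. 135. 187. 108. -67.]
('pitch', -20) 5 [ 68.  73. -46. 132. 205. 112. -43.]
('pitch', -30) 5 [ 71.  82. -50. 127. 221. 112. -32.]
```

```bash
python3 - <<'E'
from ik import *
b=np.array([.5,-.425])
g=np.array([.580,-.026,.055]);G=tool(88.4,40,180)
wp=[("cur",None,None),("hi",np.array([.50,-.06,.27]),down(-1.6)),("lean",np.array([.56,-.14,.2]),G)]
def gp(p,R): return p+R[:,2]*.019
q=np.array(arm.state()["qpos"])
L=[("hi",[.5,-.06,.27],down(-1.6)),("lean",g-.1*G[:,2]+[0,0,.04],G),("pre",g-.08*G[:,2],G),("grasp",g,G),("out",g+[0,-.05,.005],G),("up",g+[0,-.08,.15],G)]
for az0 in(70,45,30): 
    Q=q.copy();out=[]
    h=np.array([np.cos(np.radians(az0)),np.sin(np.radians(az0))])
    t=[*(b+.02*h),.19]
    M=L+[("m%d"%i,np.array(L[-1][1])*(1-f)+np.array(t)*f,tool(88.4+(az0-88.4)*f,40,180)) for i,f in enumerate((.33,.66,1))]
    M+=[("r%d"%r,t,tool(az0,40,180+r)) for r in(45,90,135,180)]+[("end",[*t[:2],.14],tool(az0,20,360))]
    for n,p,R in M:
        Q,a,c=ik(gp(np.array(p),R),R,Q,reg=.02);out.append((n,round(a,1),round(c,2),Q.round(0).tolist()))
    print(az0,*out,sep="\n")
E
```

```text
70
('hi', np.float64(0.0), np.float64(0.0), [-10.0, 21.0, 20.0, 103.0, -8.0, 57.0, 12.0])
('lean', np.float64(0.0), np.float64(0.0), [27.0, 46.0, -2.0, 91.0, -44.0, 75.0, 48.0])
('pre', np.float64(0.0), np.float64(0.0), [26.0, 50.0, -2.0, 94.0, -46.0, 70.0, 52.0])
('grasp', np.float64(0.0), np.float64(0.0), [22.0, 53.0, -4.0, 98.0, -50.0, 62.0, 56.0])
('out', np.float64(0.0), np.float64(0.0), [26.0, 54.0, -3.0, 95.0, -47.0, 66.0, 55.0])
('up', np.float64(0.0), np.float64(0.0), [27.0, 43.0, -1.0, 89.0, -43.0, 80.0, 45.0])
('m0', np.float64(0.0), np.float64(0.0), [35.0, 45.0, 1.0, 86.0, -43.0, 83.0, 47.0])
('m1', np.float64(0.0), np.float64(0.0), [42.0, 47.0, 3.0, 81.0, -42.0, 87.0, 48.0])
('m2', np.float64(0.0), np.float64(0.0), [49.0, 52.0, 5.0, 72.0, -42.0, 92.0, 46.0])
('r45', np.float64(0.0), np.float64(0.0), [45.0, 52.0, 15.0, 72.0, -48.0, 96.0, 5.0])
('r90', np.float64(0.0), np.float64(0.0), [41.0, 53.0, 23.0, 72.0, -52.0, 99.0, -37.0])
('r135', np.float64(0.0), np.float64(0.0), [37.0, 55.0, 31.0, 72.0, -57.0, 103.0, -79.0])
('r180', np.float64(0.0), np.float64(0.0), [34.0, 56.0
[... 1877 characters left out ...]
)
('m0', np.float64(0.0), np.float64(0.0), [36.0, 42.0, 3.0, 93.0, -51.0, 75.0, 45.0])
('m1', np.float64(0.0), np.float64(0.0), [43.0, 41.0, 7.0, 96.0, -58.0, 70.0, 43.0])
('m2', np.float64(0.0), np.float64(0.0), [49.0, 42.0, 10.0, 96.0, -67.0, 65.0, 39.0])
('r45', np.float64(0.0), np.float64(0.0), [45.0, 42.0, 15.0, 96.0, -69.0, 68.0, -5.0])
('r90', np.float64(0.0), np.float64(0.0), [43.0, 43.0, 20.0, 96.0, -71.0, 71.0, -48.0])
('r135', np.float64(0.0), np.float64(0.0), [40.0, 44.0, 25.0, 96.0, -73.0, 74.0, -93.0])
('r180', np.float64(0.0), np.float64(0.0), [38.0, 45.0, 29.0, 96.0, -75.0, 76.0, -137.0])
('end', np.float64(0.0), np.float64(0.0), [62.0, 53.0, -6.0, 98.0, -77.0, 69.0, -123.0])
```

```bash
python3 - <<'E'
from ik import *
g=np.array([.580,-.026,.055]);G=tool(88.4,40,180)
gp=lambda p,R:np.array(p)+R[:,2]*.019
chain([(gp([.5,-.06,.29],down(-1.6)),down(-1.6)),(gp(g-.1*G[:,2]+[0,0,.05],G),G)])
E
```

```text
[-0.126 -0.575 -0.133] [-0.     0.     0.749] rows>= 3
[-0.336 -0.483 -0.133] [-0.     0.     0.749] rows>= 3
[-0.496 -0.318 -0.133] [-0.     0.     0.749] rows>= 3
[-0.58  -0.104 -0.133] [-0.     0.     0.749] rows>= 3
  -- [ 0.5   -0.06   0.271]
[-0.129  0.395  0.57 ] [-0.     0.833 -0.   ] rows>= 3
[-0.358  0.395  0.462] [-0.     0.833 -0.   ] rows>= 3
  -- [ 0.578 -0.088  0.157]
```

```bash

python3 -m handwheel '-.06 -.3 -.1 0 0 .25;-.13 -.58 -.13 0 0 .5;-.13 -.58 -.13 0 0 .75;-.13 -.58 -.13 0 0 .75' >/dev/null
python3 -m handwheel '-.17 -.24 -.07 0 0 .25;-.34 -.48 -.13 0 0 .5;-.34 -.48 -.13 0 0 .75;-.34 -.48 -.13 0 0 .75' >/dev/null
python3 -m handwheel '-.25 -.16 -.07 0 0 .25;-.5 -.32 -.13 0 0 .5;-.5 -.32 -.13 0 0 .75;-.5 -.32 -.13 0 0 .75' >/dev/null
python3 -m handwheel '-.29 -.05 -.07 0 0 .25;-.58 -.1 -.13 0 0 .5;-.58 -.1 -.13 0 0 .75;-.58 -.1 -.13 0 0 .75;-.58 -.1 -.13 0 0 .75' 
python3 - <<'E'
from ik import *
print(arm.state()["qpos"])
g=np.array([.580,-.026,.055]);G=tool(88.4,40,180)
gp=lambda p,R:np.array(p)+R[:,2]*.019
chain([(gp(g-.1*G[:,2]+[0,0,.05],G),G)])
E
```

```text
clock: 33.9
ee_pos: [0.5012, -0.0582, 0.2691]
tcp_rot: [[0.019, 1.0, -0.001], [1.0, -0.019, 0.001], [0.001, -0.001, -1.0]]
ft_force: [-0.1, 0.4, 0.1]
finger_gap: 0.0932
grasp_force: 0.0
[ -9.935  20.074  19.679 101.17   -7.72   60.158  11.416]
[-0.142  0.389  0.56 ] [-0.005  0.832  0.007] rows>= 3
[-0.364  0.389  0.448] [-0.005  0.832  0.007] rows>= 3
  -- [ 0.578 -0.088  0.157]
```

```bash

python3 -m handwheel '-.07 .2 .28 0 .25 0;-.14 .39 .56 0 .5 0;-.14 .39 .56 0 .75 0;-.14 .39 .56 0 .832 0' >/dev/null
python3 -m handwheel '-.2 .2 .2 0 .25 0;-.36 .39 .45 0 .5 0;-.36 .39 .45 0 .75 0;-.36 .39 .45 0 .832 0;-.36 .39 .45 0 .832 0;-.36 .39 .45 0 .832 0' 
python3 - <<'E'
from ik import *
print(arm.state()["qpos"])
g=np.array([.580,-.026,.055]);G=tool(88.4,40,180)
gp=lambda p,R:np.array(p)+R[:,2]*.019
chain([(gp(g-.08*G[:,2],G),G),(gp(g,G),G)])
lm("side","tin");lm("top","tin","tin_mouth")
E
```

```text
clock: 34.9
ee_pos: [0.5791, -0.0884, 0.1592]
tcp_rot: [[0.013, 1.0, 0.021], [0.644, -0.025, 0.765], [0.765, 0.003, -0.644]]
ft_force: [-0.3, 0.7, 0.9]
finger_gap: 0.0931
grasp_force: 0.0
[ 27.516  46.937   1.272  88.877 -45.191  77.676  51.086]
[-0.396 -0.01   0.539] [-0.     0.003  0.009] rows>= 2
  -- [ 0.579 -0.073  0.094]
[-0.  -0.   0.8] [-0. -0. -0.] rows>= 2
  -- [ 0.58  -0.011  0.043]
side tin [(0.71, [0.574, -0.02, -0.005])]
top tin [(0.6, [0.574, -0.019, 0.057])]
top tin_mouth [(0.93, [0.578, -0.018, 0.086])]
```

```bash

python3 -m handwheel '-.2 0 .25 0 0 0;-.4 -.01 .54 0 0 0;-.4 -.01 .54 0 0 0;-.4 -.01 .54 0 0 0' 
python3 -m handwheel '0 0 .2 0 0 0;0 0 .4 0 0 0;0 0 .6 0 0 0;0 0 .8 0 0 0;0 0 .8 0 0 0;0 0 .8 0 0 0' 
python3 -m handwheel '0 0 0 0 0 0;0 0 0 0 0 0;0 0 0 0 0 0;0 0 0 0 0 0;0 0 0 0 0 0;0 0 0 0 0 0;0 0 0 0 0 0;0 0 0 0 0 0' -1 40
python3 - <<'E'
from ik import *
s=arm.state();R=np.array(s["tcp_rot"]);p=np.array(s["ee_pos"])
print(s["qpos"],p-.019*R[:,2])
chain([(p+[0,0,.003],R),(p+[0,-.04,.004],R),(p+[0,-.08,.1],R)])
E
```

```text
clock: 35.55
ee_pos: [0.5782, -0.0742, 0.0931]
tcp_rot: [[0.018, 1.0, 0.021], [0.643, -0.028, 0.765], [0.765, 0.0, -0.643]]
ft_force: [0.2, 0.0, 1.0]
finger_gap: 0.0929
grasp_force: 0.0
clock: 36.15
ee_pos: [0.5809, -0.0145, 0.0423]
tcp_rot: [[0.016, 1.0, 0.024], [0.645, -0.029, 0.764], [0.764, 0.003, -0.645]]
ft_force: [0.3, 0.4, 0.7]
finger_gap: 0.0925
grasp_force: 0.0
clock: 36.95
ee_pos: [0.5796, -0.0138, 0.041]
tcp_rot: [[0.019, 1.0, 0.022], [0.644, -0.029, 0.765], [0.765, -0.0, -0.644]]
ft_force: [-1.8, -2.2, 3.7]
finger_gap: 0.066
grasp_force: 40.0
[ 23.394  54.773  -1.987  96.559 -51.495  63.047  59.071] [ 0.579 -0.028  0.053]
[ 0.023 -0.    -0.019] [0. 0. 0.] rows>= 1
  -- [ 0.58  -0.014  0.044]
[-0.25   0.011 -0.312] [0. 0. 0.] rows>= 1
  -- [ 0.58  -0.054  0.045]
[ 0.238  0.006 -0.462] [0. 0. 0.] rows>= 2
[ 0.238  0.006 -0.462] [0. 0. 0.] rows>= 2
  -- [ 0.58  -0.094  0.141]
```

```bash

python3 -m handwheel '.03 0 -.025 0 0 0;.03 0 -.025 0 0 0;.03 0 -.025 0 0 0' 
python3 -m handwheel '-.1 0 -.12 0 0 0;-.25 .01 -.31 0 0 0;-.25 .01 -.31 0 0 0' 
python3 -m handwheel '.12 0 -.23 0 0 0;.24 .01 -.46 0 0 0;.36 .01 -.69 0 0 0;.48 .01 -.92 0 0 0;.48 .01 -.92 0 0 0' 
python3 - <<'E'
from ik import *
s=arm.state();R=np.array(s["tcp_rot"])
print(s["qpos"])
az=55;h=np.array([np.cos(np.radians(az)),np.sin(np.radians(az))]);t=np.r_[np.array([.4995,-.425])+.015*h,.17]
T=tool(az,40,180);chain([(t+.019*T[:,2],T)])
lm("side","tin","tin_mouth")
E
```

```text
clock: 37.25
ee_pos: [0.5797, -0.0133, 0.044]
tcp_rot: [[0.019, 1.0, 0.022], [0.644, -0.028, 0.764], [0.764, -0.0, -0.645]]
ft_force: [0.4, -0.2, -3.4]
finger_gap: 0.0661
grasp_force: 40.0
clock: 37.55
ee_pos: [0.58, -0.0604, 0.0435]
tcp_rot: [[0.023, 0.999, 0.027], [0.65, -0.035, 0.759], [0.76, 0.0, -0.65]]
ft_force: [0.7, -2.6, -3.8]
finger_gap: 0.066
grasp_force: 40.0
clock: 38.05
ee_pos: [0.581, -0.0961, 0.1437]
tcp_rot: [[0.016, 0.999, 0.028], [0.647, -0.032, 0.762], [0.762, 0.006, -0.647]]
ft_force: [0.5, 0.1, -3.7]
finger_gap: 0.066
grasp_force: 40.0
[ 27.945  48.251   1.436  88.708 -45.328  76.753  52.147]
[-0.469 -0.137 -0.607] [-0.21   0.002  0.18 ] rows>= 2
[-0.476 -0.025 -0.617] [-0.21   0.002  0.18 ] rows>= 2
[-0.472  0.088 -0.614] [-0.21   0.002  0.18 ] rows>= 2
[-0.458  0.198 -0.599] [-0.21   0.002  0.18 ] rows>= 2
  -- [ 0.516 -0.401  0.158]
side tin [(0.6, [0.577, -0.099, 0.1])]
side tin_mouth [(0.79, [0.579, -0.102, 0.185])]
```

```bash

python3 -m handwheel '-.23 -.07 -.3 -.1 0 .09;-.47 -.14 -.61 -.21 0 .18;-.47 -.14 -.61 -.21 0 .18' >/dev/null
python3 -m handwheel '-.24 -.01 -.3 -.1 0 .09;-.48 -.02 -.62 -.21 0 .18;-.48 -.02 -.62 -.21 0 .18' >/dev/null
python3 -m handwheel '-.23 .04 -.3 -.1 0 .09;-.47 .09 -.61 -.21 0 .18;-.47 .09 -.61 -.21 0 .18' >/dev/null
python3 -m handwheel '-.23 .1 -.3 -.1 0 .09;-.46 .2 -.6 -.21 0 .18;-.46 .2 -.6 -.21 0 .18;-.46 .2 -.6 -.21 0 .18'
python3 - <<'E'
from ik import *
s=arm.state();R=np.array(s["tcp_rot"]);p=np.array(s["ee_pos"])
print(s["qpos"],p-.019*R[:,2],np.degrees(np.arctan2(R[1,2],R[0,2])))
az=55;h=np.array([np.cos(np.radians(az)),np.sin(np.radians(az))]);t=np.r_[np.array([.4995,-.425])+.015*h,.155]
L=[]
for r in(29.9,59.8,89.7,119.6,149.5,180): T=tool(az,40-20*r/180,180+r);L.append((t+.019*T[:,2],T))
chain(L)
E
```

```text
clock: 39.5
ee_pos: [0.5152, -0.3986, 0.1528]
tcp_rot: [[0.374, 0.82, 0.433], [0.525, -0.572, 0.63], [0.764, -0.009, -0.645]]
ft_force: [0.9, 0.6, -3.2]
finger_gap: 0.0658
grasp_force: 40.0
[ 50.981  51.266   9.811  80.278 -52.391  82.145  47.479] [ 0.507 -0.411  0.165] 55.521603572120114
[-0.073  0.023  0.056] [0.017 0.116 0.986] rows>= 4
  -- [ 0.517 -0.4    0.144]
[ 0.01  -0.005 -0.   ] [0.079 0.079 0.996] rows>= 4
  -- [ 0.517 -0.4    0.145]
[ 0.006 -0.01  -0.   ] [0.108 0.029 0.996] rows>= 4
  -- [ 0.518 -0.399  0.145]
[ 0.    -0.011 -0.   ] [ 0.108 -0.028  0.996] rows>= 4
  -- [ 0.518 -0.399  0.146]
[-0.005 -0.01  -0.   ] [ 0.08  -0.079  0.996] rows>= 4
  -- [ 0.518 -0.398  0.147]
[-0.005 -0.003 -0.   ] [ 0.015 -0.055  0.508] rows>= 2
[-0.005 -0.001  0.   ] [ 0.015 -0.055  0.508] rows>= 2
  -- [ 0.518 -0.398  0.149]
```

```bash

python3 -m handwheel '-.07 .02 .06 0 .03 .25;-.07 .02 .06 0 .06 .5;-.07 .02 .06 0 .09 .75;-.07 .02 .06 .02 .12 .986' >/dev/null
python3 -m handwheel '.01 0 0 .02 .02 .25;.01 0 0 .04 .04 .5;.01 0 0 .06 .06 .75;.01 0 0 .08 .08 .996' 
python3 -m handwheel '0 -.01 0 .03 .01 .25;0 -.01 0 .05 .01 .5;0 -.01 0 .08 .02 .75;0 -.01 0 .11 .03 .996'
python3 -m handwheel '0 -.01 0 .03 -.01 .25;0 -.01 0 .05 -.01 .5;0 -.01 0 .08 -.02 .75;0 -.01 0 .11 -.03 .996;0 -.01 0 .11 -.03 .996'
python3 - <<'E'
from ik import *
s=arm.state();R=np.array(s["tcp_rot"]);p=np.array(s["ee_pos"])
print(s["qpos"],p-.019*R[:,2],np.degrees(np.arctan2(R[1,2],R[0,2])))
az=55;h=np.array([np.cos(np.radians(az)),np.sin(np.radians(az))]);t=np.r_[np.array([.4995,-.425])+.015*h,.155]
L=[]
for r in(149.5,180): T=tool(az,40-20*r/180,180+r);L.append((t+.019*T[:,2],T))
chain(L)
E
```

```text
clock: 40.3
ee_pos: [0.5203, -0.3965, 0.1455]
tcp_rot: [[0.867, 0.142, 0.478], [-0.27, -0.673, 0.689], [0.419, -0.726, -0.545]]
ft_force: [0.8, 0.4, -2.8]
finger_gap: 0.0659
grasp_force: 40.0
clock: 40.7
ee_pos: [0.5202, -0.396, 0.1462]
tcp_rot: [[0.822, -0.28, 0.495], [-0.569, -0.408, 0.714], [0.002, -0.869, -0.495]]
ft_force: [0.1, -0.1, -3.9]
finger_gap: 0.0654
grasp_force: 40.0
clock: 41.2
ee_pos: [0.52, -0.3959, 0.1463]
tcp_rot: [[0.591, -0.625, 0.51], [-0.675, -0.036, 0.737], [-0.442, -0.78, -0.443]]
ft_force: [0.6, 0.6, -3.9]
finger_gap: 0.0657
grasp_force: 40.0
[ 46.893  59.59   24.136  78.525 -68.524  99.896 -61.804] [ 0.51  -0.41   0.155] 55.2952220011913
[ 0.     0.002 -0.017] [ 0.038 -0.031  0.501] rows>= 2
[ 0.001  0.001 -0.017] [ 0.038 -0.031  0.501] rows>= 2
  -- [ 0.518 -0.398  0.147]
[-0.005 -0.003 -0.   ] [ 0.015 -0.055  0.508] rows>= 2
[-0.005 -0.001  0.   ] [ 0.015 -0.055  0.508] rows>= 2
  -- [ 0.518 -0.398  0.149]
```

```bash

python3 -m handwheel '0 0 -.02 .02 -.02 .25;0 0 -.02 .04 -.03 .5;0 0 -.03 .06 -.04 .75;0 0 -.03 .08 -.06 1' 
python3 -m handwheel '0 0 0 .01 -.03 .25;0 0 0 .02 -.06 .5;0 0 0 .02 -.08 .75;0 0 0 .03 -.11 1;0 0 0 .03 -.11 1;0 0 0 .03 -.11 1;0 0 0 .03 -.11 1;0 0 0 .03 -.11 1' 
python3 - <<'E'
from ik import *
s=arm.state();R=np.array(s["tcp_rot"]);p=np.array(s["ee_pos"])
print(s["qpos"],p-.019*R[:,2],np.degrees(np.arctan2(R[1,2],R[0,2])))
# tin z axis estimate: at grasp tool R0
G=np.array([[.019,1,.022],[.644,-.029,.765],[.765,0,-.644]]);zt=R@G.T@[0,0,1];print("tin z",zt)
lm("side","token1","tin",k=9)
lm("top","token1",k=9)
E
```

```text
clock: 41.6
ee_pos: [0.5184, -0.3991, 0.1491]
tcp_rot: [[0.219, -0.82, 0.53], [-0.573, 0.331, 0.749], [-0.789, -0.468, -0.397]]
ft_force: [-0.2, 1.2, -4.1]
finger_gap: 0.0657
grasp_force: 40.0
clock: 42.4
ee_pos: [0.5177, -0.4003, 0.1496]
tcp_rot: [[-0.186, -0.819, 0.543], [-0.29, 0.574, 0.766], [-0.939, -0.015, -0.344]]
ft_force: [0.3, -0.8, -2.4]
finger_gap: 0.0661
grasp_force: 40.0
[  46.805   62.993   27.737   77.485  -73.892  107.258 -119.501] [ 0.507 -0.415  0.156] 54.692461809852354
tin z [-0.492 -0.715 -0.497]
side token1 [(0.6, [0.491, -0.442, 0.011]), (0.43, [0.456, -0.458, 0.021]), (0.38, [0.452, -0.428, 0.019])]
side tin [(0.73, [0.585, 0.308, 0.09]), (0.66, [0.532, -0.371, 0.17])]
top token1 [(0.51, [0.432, -0.465, 0.021]), (0.44, [0.47, -0.407, 0.011]), (0.42, [0.456, -0.453, 0.022]), (0.39, [0.488, -0.394, 0.011]), (0.37, [0.452, -0.432, 0.02])]
```

```bash

python3 -m handwheel '0 0 0 0 0 0;0 0 0 0 0 0;0 0 0 0 0 0;0 0 0 0 0 0;0 0 0 0 0 0' 
python3 - <<'E'
from h import *
a=crop("side",[.51,-.36,.1],50,"s",4);b=crop("top",[.5,-.36,.1],40,"t",5)
cv2.imwrite("pics/c10.png",np.hstack([a[:400,:400],b[:400,:400]]))
E
```

```text
clock: 43.15
ee_pos: [0.5175, -0.4006, 0.1491]
tcp_rot: [[-0.188, -0.818, 0.543], [-0.288, 0.574, 0.766], [-0.939, -0.012, -0.344]]
ft_force: [0.8, -1.1, -0.5]
finger_gap: 0.066
grasp_force: 40.0
s x0,y0 206 74 zoom 4
t x0,y0 333 161 zoom 5
```

View pics/c10.png

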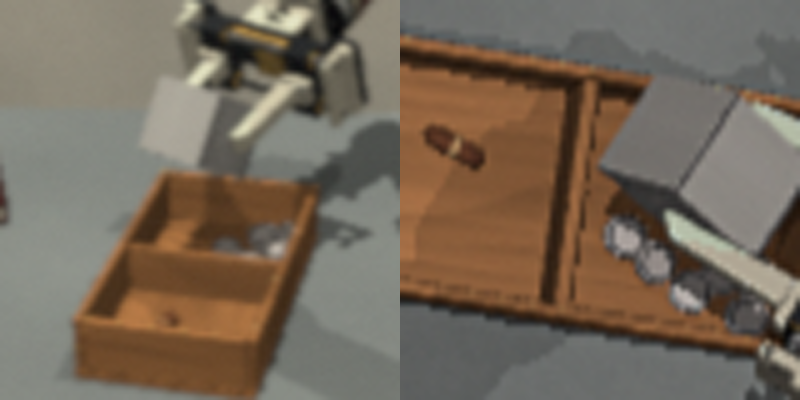

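```bash

python3 -m handwheel '.1 0 -.1 0 0 -.25;.2 0 -.15 0 .05 -.5;.25 0 -.15 0 .08 -.75;.25 0 -.15 -.03 .1 -1' 
python3 - <<'E'
from ik import *
s=arm.state();R=np.array(s["tcp_rot"]);p=np.array(s["ee_pos"])
print(s["qpos"],p-.019*R[:,2])
az=55;t=np.array([.508,-.413,.17])
L=[]
for r in(120,90,60,30,0): T=tool(az,40-20*r/180,180+r);L.append((t+.019*T[:,2],T))
chain(L)
for az in(100,60,40,20,0,-20):
    T=tool(az,40,180);b=many(np.array([.44,.2,.058])+.019*T[:,2],T,20);print(az,[q.round(0) for q in b[:3]])
E
```

```text
clock: 43.65
ee_pos: [0.5037, -0.4197, 0.1299]
tcp_rot: [[0.223, -0.818, 0.531], [-0.574, 0.33, 0.75], [-0.788, -0.472, -0.395]]
ft_force: [-0.3, -0.7, -1.1]
finger_gap: 0.0657
grasp_force: 40.0
[ 49.21   63.36   25.637  75.817 -70.433 104.095 -89.578] [ 0.494 -0.434  0.137]
[-0.336 -0.196  0.104] [-0.088  0.073 -0.973] rows>= 4
  -- [ 0.518 -0.399  0.161]
[ 0.003  0.005 -0.   ] [-0.054  0.015 -0.5  ] rows>= 2
[0.001 0.005 0.   ] [-0.054  0.015 -0.5  ] rows>= 2
  -- [ 0.517 -0.4    0.161]
[ 0.     0.006 -0.   ] [-0.054 -0.015 -0.5  ] rows>= 2
[-0.001  0.005 -0.   ] [-0.054 -0.015 -0.5  ] rows>= 2
  -- [ 0.517 -0.4    0.16 ]
[-0.003  0.005 -0.   ] [-0.04 -0.04 -0.5 ] rows>= 2
[-0.004  0.004 -0.   ] [-0.04 -0.04 -0.5 ] rows>= 2
  -- [ 0.517 -0.401  0.159]
[-0.005  0.003 -0.   ] [-0.015 -0.054 -0.5  ] rows>= 2
[-0.005  0.001 -0.   ] [-0.015 -0.054 -0.5  ] rows>= 2
  -- [ 0.516 -0.401  0.158]
100 [array([ 33.,  64., -58., 122.,   0.,  18.,   4.]), array([ 25.,  56., -43., 122., -40.,  24.,  43.]), array([-16.,  49.,  21., 122., -77.,  67.,  79.])]
60 []
40 []
20 []
0 []
-20 []
```

```bash

python3 -m handwheel '-.34 -.2 .1 0 0 0;-.34 -.2 .1 -.02 .02 -.25;-.34 -.2 .1 -.04 .04 -.5;-.34 -.2 .1 -.07 .05 -.75;-.34 -.2 .1 -.09 .07 -.97' 
python3 -m handwheel '0 0 0 -.03 .01 -.25;0 .01 0 -.05 .01 -.5;0 .01 0 -.08 .02 -.75;0 .01 0 -.11 .03 -1' >/dev/null
python3 -m handwheel '0 0 0 -.03 -.01 -.25;0 .01 0 -.05 -.01 -.5;0 .01 0 -.08 -.02 -.75;0 .01 0 -.11 -.03 -1' >/dev/null
python3 -m handwheel '0 0 0 -.02 -.02 -.25;0 .01 0 -.04 -.04 -.5;0 .01 0 -.06 -.06 -.75;0 .01 0 -.08 -.08 -1' >/dev/null
python3 -m handwheel '0 0 0 -.01 -.03 -.25;-.01 0 0 -.02 -.06 -.5;-.01 0 0 -.02 -.08 -.75;-.01 0 0 -.03 -.11 -1;-.01 0 0 -.03 -.11 -1;-.01 0 0 -.03 -.11 -1' 
python3 - <<'E'
from ik import *
s=arm.state();R=np.array(s["tcp_rot"]);p=np.array(s["ee_pos"])
print(s["qpos"],p-.019*R[:,2], np.mean([arm.state()["ft_force"][2] for _ in range(3)]))
G=np.array([[.019,1,.022],[.644,-.029,.765],[.765,0,-.644]]);zt=R@G.T@[0,0,1];print("tin z",zt)
T=tool(88.4,40,180)
chain([(np.array([.55,-.10,.15])+.019*T[:,2],T),(np.array([.55,-.10,.06])+.019*T[:,2],T)])
lm("top","token1","toggle",k=9);lm("side","token1",k=9)
E
```

```text
clock: 44.15
ee_pos: [0.5188, -0.3989, 0.1632]
tcp_rot: [[0.583, -0.633, 0.51], [-0.678, -0.033, 0.734], [-0.448, -0.774, -0.448]]
ft_force: [-0.7, -0.4, -1.5]
finger_gap: 0.0657
grasp_force: 40.0
clock: 45.95
ee_pos: [0.517, -0.4002, 0.1602]
tcp_rot: [[0.374, 0.818, 0.436], [0.524, -0.575, 0.629], [0.765, -0.007, -0.644]]
ft_force: [-0.1, -0.0, -1.6]
finger_gap: 0.0656
grasp_force: 40.0
[ 51.712  50.801   8.422  79.748 -51.63   81.989  46.244] [ 0.509 -0.412  0.172] -1.6105684093076216
tin z [ 0.006 -0.004  1.   ]
[ 0.4   -0.383  0.567] [ 0.211 -0.    -0.182] rows>= 2
[ 0.432 -0.279  0.604] [ 0.211 -0.    -0.182] rows>= 2
[ 0.454 -0.168  0.629] [ 0.211 -0.    -0.182] rows>= 2
[ 0.464 -0.054  0.641] [ 0.211 -0.    -0.182] rows>= 2
  -- [ 0.55  -0.085  0.138]
[-0.689 -0.     0.579] [ 0.  0. -0.] rows>= 2
  -- [ 0.55  -0.085  0.048]
top token1 [(0.54, [0.488, -0.392, 0.008]), (0.52, [0.456, -0.453, 0.022]), (0.48, [0.47, -0.408, 0.011]), (0.46, [0.429, -0.468, 0.019]), (0.43, [0.454, -0.433, 0.02])]
top toggle [(0.46, [0.545, -0.285, 0.007])]
side token1 [(0.61, [0.46, -0.456, 0.021]), (0.52, [0.449, -0.427, 0.02]), (0.38, [0.487, -0.442, 0.006])]
```

```bash

python3 -m handwheel '.2 -.19 .28 .1 0 -.09;.4 -.38 .57 .21 0 -.18;.4 -.38 .57 .21 0 -.18' >/dev/null
python3 -m handwheel '.2 -.14 .3 .1 0 -.09;.43 -.28 .6 .21 0 -.18;.43 -.28 .6 .21 0 -.18' >/dev/null
python3 -m handwheel '.2 -.09 .3 .1 0 -.09;.45 -.17 .63 .21 0 -.18;.45 -.17 .63 .21 0 -.18' >/dev/null
python3 -m handwheel '.2 -.03 .3 .1 0 -.09;.46 -.05 .64 .21 0 -.18;.46 -.05 .64 .21 0 -.18;.46 -.05 .64 .21 0 -.18' 
python3 -m handwheel '-.3 0 .25 0 0 0;-.5 0 .42 0 0 0;-.69 0 .58 0 0 0;-.69 0 .58 0 0 0;-.69 0 .58 0 0 0' 
python3 - <<'E'
from ik import *
s=arm.state();R=np.array(s["tcp_rot"]);p=np.array(s["ee_pos"])
print(s["qpos"],p-.019*R[:,2])
G=np.array([[.019,1,.022],[.644,-.029,.765],[.765,0,-.644]]);print("tin z",R@G.T@[0,0,1])
E
```

```text
clock: 47.5
ee_pos: [0.5513, -0.0851, 0.1367]
tcp_rot: [[0.018, 1.0, 0.023], [0.643, -0.029, 0.766], [0.766, 0.001, -0.643]]
ft_force: [0.2, 0.0, -2.0]
finger_gap: 0.066
grasp_force: 40.0
clock: 48.0
ee_pos: [0.5509, -0.088, 0.0465]
tcp_rot: [[0.021, 0.999, 0.026], [0.643, -0.034, 0.765], [0.765, 0.0, -0.644]]
ft_force: [-0.4, 0.6, -0.5]
finger_gap: 0.0661
grasp_force: 40.0
[ 30.067  54.685  -1.019  95.162 -46.539  67.212  60.718] [ 0.55  -0.103  0.059]
tin z [-0. -0.  1.]
```

```bash

python3 -m handwheel '-.02 0 .02 0 0 0;-.04 0 .035 0 0 0;-.043 0 .037 0 0 0;-.043 0 .037 0 0 0' 
python3 -m handwheel '0 0 0 0 0 0;0 0 0 0 0 0;0 0 0 0 0 0;0 0 0 0 0 0;0 0 0 0 0 0;0 0 0 0 0 0' 1 20
python3 -m handwheel '0 0 -.3 0 0 0;0 0 -.7 0 0 0;0 0 -1 0 0 0' >/dev/null
python3 -m handwheel '.3 0 -.2 0 0 0;.5 0 -.4 0 0 0;.5 0 -.4 0 0 0' 
python3 - <<'E'
from ik import *
s=arm.state();print(s["qpos"])
lm("top","tin","tin_mouth");lm("side","tin","tin_mouth","brush","mat")
chain([([.551,-.104,.2],down(-1.6)),([.551,-.104,.036],down(-1.6))])
E
```

```text
clock: 48.4
ee_pos: [0.551, -0.0863, 0.0412]
tcp_rot: [[0.019, 1.0, 0.025], [0.643, -0.031, 0.765], [0.766, 0.002, -0.643]]
ft_force: [-1.1, 0.1, -1.0]
finger_gap: 0.0658
grasp_force: 40.0
clock: 49.0
ee_pos: [0.5509, -0.0862, 0.0408]
tcp_rot: [[0.019, 1.0, 0.024], [0.643, -0.031, 0.765], [0.766, 0.001, -0.643]]
ft_force: [-0.1, -0.4, 0.0]
finger_gap: 0.0931
grasp_force: 0.0
clock: 49.6
ee_pos: [0.5502, -0.1625, 0.1729]
tcp_rot: [[0.014, 0.999, 0.029], [0.646, -0.031, 0.763], [0.764, 0.008, -0.646]]
ft_force: [0.4, -0.2, -0.3]
finger_gap: 0.0929
grasp_force: 0.0
[ 34.043  46.972   1.773  85.753 -41.252  82.989  52.877]
top tin [(0.75, [0.551, -0.09, -0.002])]
top tin_mouth [(0.61, [0.55, -0.092, 0.087])]
side tin [(0.79, [0.547, -0.091, -0.004])]
side tin_mouth [(0.79, [0.55, -0.094, 0.079])]
side brush [(0.63, [0.457, 0.075, 0.004])]
side mat [(0.97, [0.453, 0.137, 0.002])]
[0.305 0.006 0.116] [ 0.    -0.834 -0.003] rows>= 3
[ 0.326  0.006 -0.024] [ 0.    -0.834 -0.003] rows>= 3
  -- [ 0.551 -0.104  0.2  ]
[0.   0.   0.82] [-0.  0. -0.] rows>= 2
[0.   0.   0.82] [-0.  0. -0.] rows>= 2
  -- [ 0.551 -0.104  0.036]
```

```bash

python3 -m handwheel '.15 0 .06 0 -.25 0;.33 .01 .1 0 -.5 0;.33 .01 .1 0 -.75 0;.33 .01 .1 0 -.834 0' >/dev/null
python3 -m handwheel '.2 0 0 0 -.25 0;.38 .01 -.02 0 -.5 0;.38 .01 -.02 0 -.75 0;.38 .01 -.02 0 -.834 0;.38 .01 -.02 0 -.834 0;.38 .01 -.02 0 -.834 0' 
python3 - <<'E'
from ik import *
print(arm.state()["qpos"])
chain([([.551,-.096,.037],down(-1.6))])
E
```

```text
clock: 51.0
ee_pos: [0.5517, -0.1001, 0.2048]
tcp_rot: [[0.033, 0.999, -0.001], [0.999, -0.033, -0.001], [-0.001, -0.001, -1.0]]
ft_force: [-0.1, -0.3, -0.6]
finger_gap: 0.093
grasp_force: 0.0
[ -5.119  29.114  20.226  98.168 -11.762  54.885  17.682]
[ 0.022 -0.003  0.839] [-0.001  0.001 -0.005] rows>= 2
[ 0.021 -0.003  0.839] [-0.001  0.001 -0.005] rows>= 2
  -- [ 0.551 -0.096  0.037]
```

```bash

python3 -m handwheel '.02 0 .4 0 0 0;.04 0 .84 0 0 0;.04 0 .84 0 0 0;.04 0 .84 0 0 0' 
python3 -m handwheel '0 0 .3 0 0 0;0 0 .6 0 0 0;0 0 .83 0 0 0;0 0 .83 0 0 0;0 0 .83 0 0 0' 
python3 -m handwheel '0 0 0 0 0 0;0 0 0 0 0 0;0 0 0 0 0 0;0 0 0 0 0 0;0 0 0 0 0 0;0 0 0 0 0 0;0 0 0 0 0 0;0 0 0 0 0 0' -1 20
python3 -m handwheel '0 0 -.4 0 0 0;0 0 -.8 0 0 0;0 0 -1 0 0 0' >/dev/null
python3 -m handwheel '0 0 -.4 0 0 0;0 0 -.75 0 0 0;0 0 -.75 0 0 0' 
python3 - <<'E'
from ik import *
print(arm.state()["qpos"])
T=down(12)
chain([([.441,.197,.21],T),([.441,.197,.045],T)])
E
```

```text
clock: 51.4
ee_pos: [0.5521, -0.0972, 0.1216]
tcp_rot: [[0.035, 0.999, -0.001], [0.999, -0.035, -0.002], [-0.002, -0.001, -1.0]]
ft_force: [-0.5, -0.1, -0.2]
finger_gap: 0.0927
grasp_force: 0.0
clock: 51.9
ee_pos: [0.5543, -0.0964, 0.0408]
tcp_rot: [[0.032, 0.999, 0.004], [0.999, -0.032, -0.002], [-0.002, 0.004, -1.0]]
ft_force: [0.8, -0.8, 0.3]
finger_gap: 0.093
grasp_force: 0.0
clock: 52.7
ee_pos: [0.5527, -0.095, 0.0394]
tcp_rot: [[0.031, 1.0, 0.001], [1.0, -0.031, -0.001], [-0.001, 0.001, -1.0]]
ft_force: [-1.1, 0.5, 5.0]
finger_gap: 0.0659
grasp_force: 20.0
clock: 53.3
ee_pos: [0.5555, -0.0958, 0.2183]
tcp_rot: [[0.031, 0.999, 0.011], [1.0, -0.031, -0.003], [-0.003, 0.011, -1.0]]
ft_force: [0.6, -0.5, -2.2]
finger_gap: 0.0659
grasp_force: 20.0
[ -6.022  28.235  20.795  97.306 -11.673  55.92   17.181]
[ 0.723 -0.309  0.016] [ 0.005  0.002 -0.115] rows>= 2
[ 0.74  -0.265  0.017] [ 0.005  0.002 -0.115] rows>= 2
[ 0.755 -0.22   0.018] [ 0.005  0.002 -0.115] rows>= 2
[ 0.767 -0.174  0.02 ] [ 0.005  0.002 -0.115] rows>= 2
  -- [0.441 0.197 0.21 ]
[ 0.    -0.     0.825] [-0.  0.  0.] rows>= 2
[ 0.    -0.     0.825] [-0.  0.  0.] rows>= 2
  -- [0.441 0.197 0.045]
```

```bash

python3 -m handwheel '.35 -.15 0 0 0 0;.72 -.31 .02 0 0 -.115;.72 -.31 .02 0 0 -.115' >/dev/null
python3 -m handwheel '.35 -.13 0 0 0 0;.74 -.27 .02 0 0 -.115;.74 -.27 .02 0 0 -.115' >/dev/null
python3 -m handwheel '.35 -.11 0 0 0 0;.755 -.22 .02 0 0 -.115;.755 -.22 .02 0 0 -.115' >/dev/null
python3 -m handwheel '.35 -.09 0 0 0 0;.77 -.17 .02 0 0 -.115;.77 -.17 .02 0 0 -.115;.77 -.17 .02 0 0 -.115' 
python3 -m handwheel '0 0 .4 0 0 0;0 0 .8 0 0 0;0 0 .8 0 0 0' >/dev/null
python3 -m handwheel '0 0 .4 0 0 0;0 0 .75 0 0 0;0 0 .75 0 0 0;0 0 .75 0 0 0' 
python3 - <<'E'
from ik import *
chain([([.441,.197,.042],down(12))])
E
```

```text
clock: 54.6
ee_pos: [0.437, 0.1983, 0.2043]
tcp_rot: [[-0.21, 0.978, -0.001], [0.978, 0.21, -0.002], [-0.002, -0.001, -1.0]]
ft_force: [2.0, -0.4, -1.0]
finger_gap: 0.0659
grasp_force: 20.0
clock: 55.3
ee_pos: [0.439, 0.1973, 0.0515]
tcp_rot: [[-0.207, 0.978, 0.002], [0.978, 0.207, -0.001], [-0.002, 0.002, -1.0]]
ft_force: [-0.5, -0.4, -2.0]
finger_gap: 0.066
grasp_force: 20.0
[-0.006  0.019  0.095] [ 0.003  0.003 -0.003] rows>= 1
  -- [0.441 0.197 0.042]
```

```bash

python3 -m handwheel '0 .01 .04 0 0 0;0 .01 .07 0 0 0;0 .01 .09 0 0 0;0 .01 .09 0 0 0;0 .01 .09 0 0 0' 
python3 -m handwheel '0 0 0 0 0 0;0 0 0 0 0 0;0 0 0 0 0 0;0 0 0 0 0 0;0 0 0 0 0 0;0 0 0 0 0 0' 1
python3 -m handwheel '0 0 -.3 0 0 0;0 0 -.7 0 0 0;0 0 -1 0 0 0' >/dev/null
python3 -m handwheel '.3 0 -.4 0 0 0;.7 0 -.8 0 0 0;1 0 -.8 0 0 0;1 0 -.8 0 0 0' 
python3 - <<'E'
from h import *
a=crop("top",[.48,-.1,.0],999,"t",1)
im=a
b=cv2.resize(im[150:260,160:430],None,fx=2.9,fy=2.9,interpolation=cv2.INTER_CUBIC)
c=imaging.capture("side")[:,:,::-1][100:300,190:320];c=cv2.resize(c,None,fx=1.3,fy=1.3)
cv2.imwrite("pics/f.png",np.vstack([b,np.pad(c,((0,0),(0,b.shape[1]-c.shape[1]),(0,0)))]))
lm("top","tin","brush","mat","token1","tray_token","toggle","bay_right",k=9);lm("side","tin","brush","mat","token1",k=9)
E
```

```text
clock: 55.8
ee_pos: [0.4396, 0.1985, 0.0423]
tcp_rot: [[-0.208, 0.978, 0.003], [0.978, 0.208, -0.0], [-0.001, 0.003, -1.0]]
ft_force: [-0.6, 0.1, 5.8]
finger_gap: 0.066
grasp_force: 20.0
clock: 56.4
ee_pos: [0.4387, 0.1981, 0.0412]
tcp_rot: [[-0.208, 0.978, 0.001], [0.978, 0.208, -0.001], [-0.001, 0.0, -1.0]]
ft_force: [-0.6, 0.4, 0.2]
finger_gap: 0.0927
grasp_force: 0.0
clock: 57.1
ee_pos: [0.4161, 0.3026, 0.2226]
tcp_rot: [[-0.218, 0.976, 0.003], [0.976, 0.218, 0.005], [0.004, 0.003, -1.0]]
ft_force: [-1.1, -0.1, -0.9]
finger_gap: 0.0935
grasp_force: 0.0
t x0,y0 0 0 zoom 1
top tin [(0.62, [0.443, 0.205, 0.002])]
top brush [(0.66, [0.454, 0.07, 0.002]), (0.17, [0.497, -0.442, 0.009])]
top mat [(0.61, [0.452, 0.138, -0.002])]
top token1 [(0.61, [0.453, -0.431, 0.022]), (0.53, [0.469, -0.411, 0.012]), (0.49, [0.457, -0.476, 0.005]), (0.48, [0.432, -0.468, 0.019]), (0.48, [0.488, -0.392, 0.009]), (0.46, [0.458, -0.45, 0.021]), (0.37, [0.496, -0.443, 0.01])]
top tray_token [(0.48, [0.544, -0.407, 0.009])]
top toggle []
top bay_right [(0.88, [0.497, -0.423, 0.011]), (0.57, [0.546, -0.285, 0.008]), (0.53, [0.544, -0.406, 0.008])]
side tin [(0.93, [0.435, 0.203, -0.002]), (0.52, [0.591, 0.346, 0.092])]
side brush [(0.68, [0.456, 0.074, 0.003])]
side mat [(0.96, [0.453, 0.136, -0.001])]
side token1 [(0.43, [0.49, -0.443, 0.008])]
```

View pics/f.png

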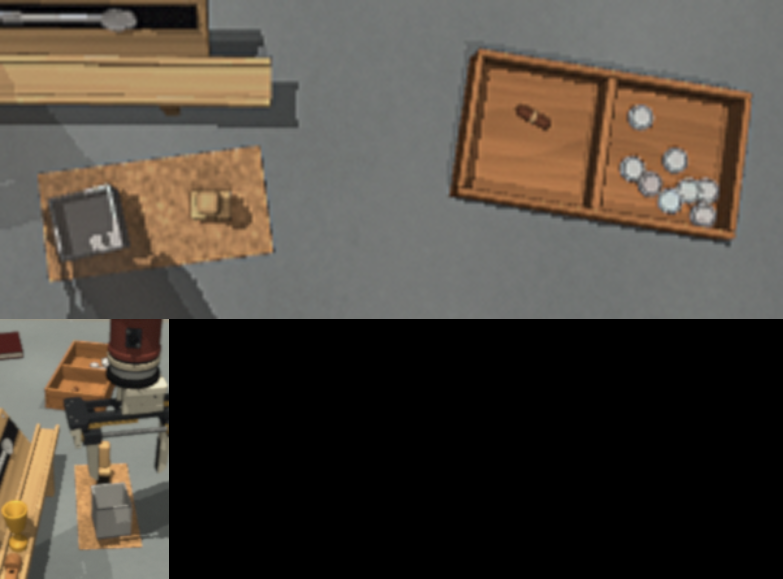

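The final picture shows all seven strays and the tray token in the right bay and the toggle alone in the left bay. The tin (empty) and the brush stand upright on the mat, and the ledge is clear.

```bash
python3 -c "
from station import arm
print(arm.finish_job())"
```

```text
the job is handed in; nothing more can be done
None
```

The job is handed in at about 57 s on the robot clock: all seven strays are in the right bay with the tray token, the toggle is alone in the left bay, and the empty tin and the brush stand upright on the mat; the hand-in call returned no verdict.

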